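Put the repair kit into its fitted bench holders

TASK

Get the bench ready for the next denture repair: put the loose white jaw cast, the white jar, the dropper bottle and the small yellow box each into the low tray whose rim has its outline and size, flat on the tray's floor inside the rim and lined up with it, the narrow front of the cast at the narrow end of its tray. Keep the jar and the bottle upright all the while, and leave the articulator where it stands.

Things in the scene. Friction and masses are not known exactly. Their poses are not given: they have to be found in the camera images.
- cast_mid (a point): White plaster cast of a jaw, 51 (x) x 66 (y) mm, teeth up to 31 mm; this point is the middle of its flat-sided base, 8 mm above its underside (the base is 16 mm high). The base has six sides: a 60 mm wide back face at -x and a narrow 35 mm front face at +x, parallel and 51 mm apart, good to grip. z is up.
- cast_front (a point): The middle of the narrow 35 mm front face of the plaster cast's base, 25 mm along +x from its centre and 8 mm above its underside. It moves with the cast.
- white_jar_mid (a point): White jar with a white lid, round and closed, 52 mm across and 62 mm high, standing upright; this point is its centre, half-way up (31 mm above its underside). z is up.
- bottle_mid (a point): Small white dropper bottle, round, 33 mm across, 80 mm high with its blue pointed cap, standing upright; its straight body is 50 mm high and this point is half-way up the body (25 mm above its underside). z is up.
- small_box_mid (a point): Small closed yellow box lying flat, 22 (x) x 36 (y) x 14 (z) mm; this point is its centre, half-way up (7 mm above its underside).
- cast_holder_floor (a point): Holder of the cast: a low fixed tray: a 2 mm metal plate with a raised black rim, 4 mm wide, 3 mm above the floor inside. The rim follows the six sides of the cast's base, 8 mm outside it all round; its narrow end is at +x. This point is on the floor, where the middle of the cast's underside belongs; axes as the cast's.
- jar_holder_floor (a point): Holder of the white jar: a low fixed tray: a 2 mm metal plate with a raised black rim, 4 mm wide, 3 mm above the floor inside. The rim is a ring with 68 mm inside diameter. This point is the centre of the floor inside.
- bottle_holder_floor (a point): Holder of the dropper bottle: a low fixed tray: a 2 mm metal plate with a raised black rim, 4 mm wide, 3 mm above the floor inside. The rim is a ring with 49 mm inside diameter. This point is the centre of the floor inside.
- box_holder_floor (a point): Holder of the small box: a low fixed tray: a 2 mm metal plate with a raised black rim, 4 mm wide, 3 mm above the floor inside. The rim is a rectangle, inside 38 (x) x 52 (y) mm. This point is the centre of the floor inside; the box's long side goes along y, either way round.
- articulator_mid (a point): Bystander: brass articulator with a pair of casts in it, 83 x 86 x 79 mm, standing loose behind the work; this point is at its centre, 40 mm up. It stays where it is.
Things that resemble listed ones, but are neither listed nor needed, are in the scene too. What is shaped like the part that bears small_box_mid but purple is not meant.

How it is judged:
At the end, for the whole second after the job is handed in: All four lie flat (0.05 rad) on the floor of their own tray, within its rim (centres within 10.5 mm for jar and bottle, 14 mm for cast and box), cast and box in line with it to 0.45 rad, the cast's front at the narrow end; the articulator within 30 mm of its start (horizontal distance between cast_mid and cast_holder_floor below 0.014 m and z of cast_mid in the frame of cast_holder_floor below 0.01 m and angle between each of cast_mid, white_jar_mid, bottle_mid, small_box_mid's own z axis and vertical below 0.05 rad and horizontal distance between white_jar_mid and jar_holder_floor below 0.0105 m and z of white_jar_mid in the frame of jar_holder_floor below 0.033 m and horizontal distance between bottle_mid and bottle_holder_floor below 0.0105 m and z of bottle_mid in the frame of bottle_holder_floor below 0.027 m and horizontal distance between small_box_mid and box_holder_floor below 0.014 m and z of small_box_mid in the frame of box_holder_floor below 0.009 m and angle between the x axis of small_box_mid and the x axis of box_holder_floor, either way round below 0.45 rad and angle between the x axis of cast_mid and the x axis of cast_holder_floor, either way round below 0.45 rad and x of cast_front in the frame of cast_holder_floor above 0.005 m and distance of articulator_mid from where it was at the start of the episode below 0.03 m); the robot touches nothing.
It fails at once if the jar or the bottle is tipped over (angle between any of white_jar_mid, bottle_mid's own z axis and vertical above 0.6 rad).
It fails at once if the articulator is knocked from its place (distance of articulator_mid from where it was at the start of the episode above 0.03 m).
It also fails if it takes over 106 s, if anything falls off the work surface, if the arm or the gripper's body presses on something with over 40 N, if the wrist force passes 120 N, or if a joint passes its speed limit or range.

ROBOT

A 6-joint arm with a two-finger parallel gripper is mounted at the origin on a cart in front of the work surface, level with it; the furniture and walls round the work are solid. World frame = base frame: x ahead of the robot, y to its left, z up, the work surface at z = 0. Lengths are in m, angles in rad, forces in N, time in s.
With the tool pointing down it reaches from about 0.35 to 0.925 m from the base axis. Payload 6.4 kg.
Tool frame: the origin (TCP) lies at the centre of the arm's flange, where the gripper is bolted on; the fingertips stand 173 mm ahead of it and the grasp point (between the pads) lies 155 mm ahead of it; z points along the fingers, x is the direction in which the jaws open and shut, and the axes are right-handed (so a half turn about z gives the same grasp; the last joint's range is limited). The gripper opens to 85 mm and grips with 20 to 120 N. Pads are 22 mm wide; open, the fingers measure 114 mm over their backs; the gripper's body (76 mm by 85 mm) begins 54 mm behind the grasp point. The pads swing forward as they close: fully open they stand 13 mm farther back than shut.
Start: joints at [1.085, 0.245, 1.558, -0, 1.339, -0.174], TCP at [0.199, 0.619, 0.405] pointing down, gripper open.
Joint ranges: [-3.13, 3.13], [-1.02, 2.26], [0.13, 2.54], [-0.95, 4.09], [0.21, 2.88], [-2.74, 2.74]. Speed limits (rad/s): [2.57, 2.57, 3.14, 3.14, 3.14, 3.14].

INTERFACE

Orientations are given as a unit quaternion [x, y, z, w].
In Python, from station import monitor, eyes, ctrl gives the robot as it stands.
- The arm moves only by the tool drive_tool, never from a script. Its argument "steps" is one flat list of numbers, 7 for each row, row after row: the shift along the tool's x, y, z in mm, then the turn, a rotation vector about the tool's x, y, z in rad, then the finger opening in mm, from 0 to 85.4. A call has exactly 10 rows; each row shifts and turns the pose as measured when the row begins, along the tool's axes as they then stand; what a row does not reach is not made up. A row lasts 1/12 s, in which the tool goes at most 41.7 mm and 7.16 degrees, less where a joint would pass 70% of its speed; a pose out of reach is approached as far as the arm can. A call is refused whole if a number of a shift passes 41.7 or a number of a turn 0.125, either way. A call with a gripper value outside its range is refused whole. The fingers move at their own pace and stop on an object; "squeeze" is the grip in N (left out, the last holds). Time passes only in rows, so rows that do not move let the fingers close, or fill a call up. It gives the time, the measured TCP pose, the force and the opening at its end, in the units of the state.
- monitor.get_obs(): the state, without advancing time (a new reading comes with each control period).
- eyes.get_image(name): name is "scene" or "top"; returns the picture (420x560x3 uint8, blue, green, red); there is no depth.
- eyes.camera_info(name): a dict with "mtx" (3x3 intrinsics, pixels), "k1" (the pictures are not rectified: a ray, as slopes to the right and down, at radius r is drawn at 1 + k1 r^2 times it, then the intrinsics apply), "cam_to_world" (4x4, takes a point from camera to world coordinates). Camera axes: x right, y up, looking along -z (the intrinsics and any distortion apply to the point x, -y, -z); pixel columns grow to the right and rows downward; lengths in m; the calibration is good to about 2 mm. A picture is of the moment at which its call begins. camera_info takes no time and is no camera call.
- ctrl.hand_in(): hands the job in, once; it reports no verdict.
The state is a dict: "clock": time; "joint_positions": joint angles; "qvel": joint speeds; "joint_torque": joint torques, N m; "ee_pos": TCP position; "tcp_rot": TCP orientation; "force": force on the tool from outside, world axes, zero at the start; "moment": the same for the moment, N m; "width": finger opening in m.
Only numpy, scipy, OpenCV 4.12 (cv2) and the standard library are available. Lean on these libraries where they do the work, as an engineer would, in place of code of your own. Each camera call takes 0.05 s, during which the arm holds its last target.

## Working session

There is one attempt and no reset: what is moved stays moved. The work goes in short steps, Python scripts to look and compute and a tool call to move; the robot and the scene stay as the last step left them, time stands still between calls to the robot, and variables do not carry over. Pictures are saved under pics/ and viewed, and the job is handed in when it is done.

Besides the shell and the picture viewer there is one more tool, called as name(argument=value, ...) on one line, values as JSON. drive_tool: Moves the arm, as the interface text tells. Its arguments: {"type":"object","properties":{"steps":{"type":"array"},"squeeze":{"type":"number"}},"required":["steps"]}

```bash
mkdir -p pics; ls; python3 - <<'E'
from station import monitor, eyes, ctrl
import cv2
print(monitor.get_obs())
for n in("scene","top"):
    cv2.imwrite(f"pics/{n}0.png",eyes.get_image(n)); print(n,eyes.camera_info(n))
E
```

```text
pics
{'clock': 0.0, 'joint_positions': array([ 1.08488690e+00,  2.45794559e-01,  1.55904437e+00,  8.57215122e-06,
        1.33866717e+00, -1.74109132e-01]), 'qvel': array([ 0.00125082,  0.00035396,  0.00022744, -0.00017964, -0.00097931,
       -0.00021836]), 'joint_torque': array([ 4.35469092e-04, -4.29510033e+01, -3.26125753e+01, -1.69671262e-04,
        5.41890346e-03, -7.05415800e-06]), 'ee_pos': array([0.19929021, 0.61844818, 0.40357615]), 'tcp_rot': array([ 8.08323361e-01,  5.88737997e-01, -8.61057736e-04,  4.17032794e-04]), 'force': array([-0.05858345, -1.08993259, -0.00335308]), 'moment': array([-0.05761972,  0.01018216, -0.026329  ]), 'width': 0.08596768143174605}
scene {'mtx': array([[416.64064947,   0.        , 284.16993134],
       [  0.        , 416.64064947, 202.90158653],
       [  0.        ,   0.        ,   1.        ]]), 'k1': 0.006064122802334395, 'cam_to_world': array([[ 0.78700409,  0.32330528, -0.52545053, -0.02166139],
       [-0.6168623 ,  0.39818688, -0.67891687, -0.76313197],
       [-0.0102699 ,  0.85844097,  0.51280954,  0.6584211 ],
       [ 0.        ,  0.        ,  0.        ,  1.        ]])}
top {'mtx': array([[396.79969407,   0.        , 285.88684494],
       [  0.        , 396.79969407, 210.38252384],
       [  0.        ,   0.        ,   1.        ]]), 'k1': -0.024898101949746426, 'cam_to_world': array([[ 6.75309503e-04,  9.81790406e-01, -1.89966160e-01,
         3.79534868e-01],
       [-9.99942980e-01,  2.68752301e-03,  1.03350687e-02,
         1.21475040e-03],
       [ 1.06574097e-02,  1.89948348e-01,  9.81736240e-01,
         1.16123830e+00],
       [ 0.00000000e+00,  0.00000000e+00,  0.00000000e+00,
         1.00000000e+00]])}
```

View pics/scene0.png

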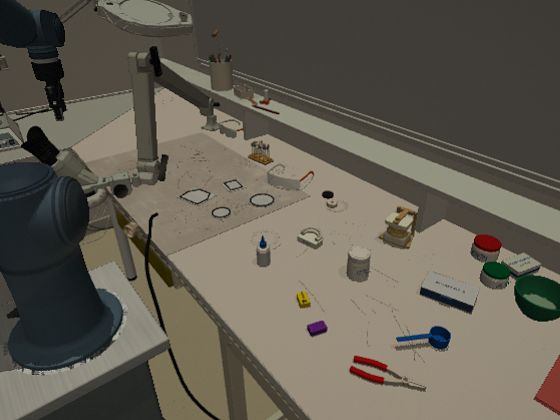

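View pics/top0.png

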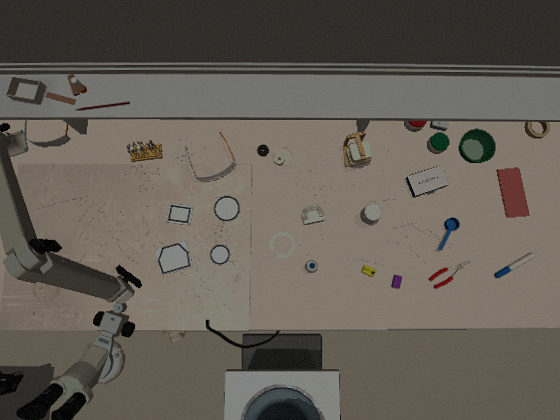

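```bash
cat > h.py <<'E'
import numpy as np, cv2
from station import monitor, eyes, ctrl
CI={n:eyes.camera_info(n) for n in("scene","top")}
def dist(k): return np.array([k,0,0,0,0.])
def ray(n,uv):
    c=CI[n]; p=cv2.undistortPoints(np.array(uv,float).reshape(-1,1,2),c["mtx"],dist(c["k1"])).reshape(-1,2)
    d=np.c_[p[:,0],-p[:,1],-np.ones(len(p))]@c["cam_to_world"][:3,:3].T
    return c["cam_to_world"][:3,3],d
def pz(n,uv,z):
    o,d=ray(n,uv); return o+d*((z-o[2])/d[:,2])[:,None]
def proj(n,P):
    c=CI[n]; P=np.array(P,float).reshape(-1,3); T=np.linalg.inv(c["cam_to_world"])
    q=P@T[:3,:3].T+T[:3,3]; q=q*[1,-1,-1]
    return cv2.projectPoints(q,np.zeros(3),np.zeros(3),c["mtx"],dist(c["k1"]))[0].reshape(-1,2)
def crop(img,x0,y0,x1,y1,s,name):
    cv2.imwrite(name,cv2.resize(img[y0:y1,x0:x1],None,fx=s,fy=s,interpolation=cv2.INTER_CUBIC))
E
python3 - <<'E'
from h import *
t=cv2.imread("pics/top0.png");s=cv2.imread("pics/scene0.png")
crop(t,150,180,250,280,6,"pics/t_tr.png")
crop(t,270,190,410,295,5,"pics/t_ob.png")
crop(s,160,160,290,230,6,"pics/s_tr.png")
crop(s,240,210,380,340,5,"pics/s_ob.png")
print(proj("top",[[0.2,0.62,0.4],[0.5,0,0],[0.5,.3,0]]))
E
```

```text
[[-57.40427833 385.15258032]
 [282.10708072 245.28368881]
 [179.67697288 245.03916374]]
```

View pics/t_tr.png

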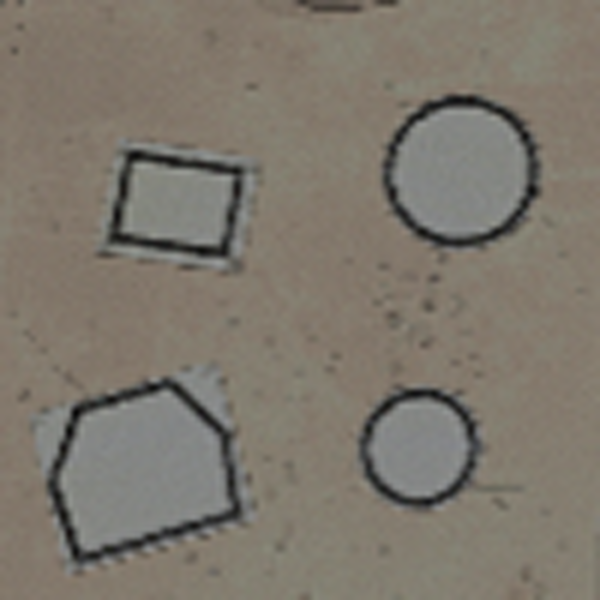

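View pics/t_ob.png

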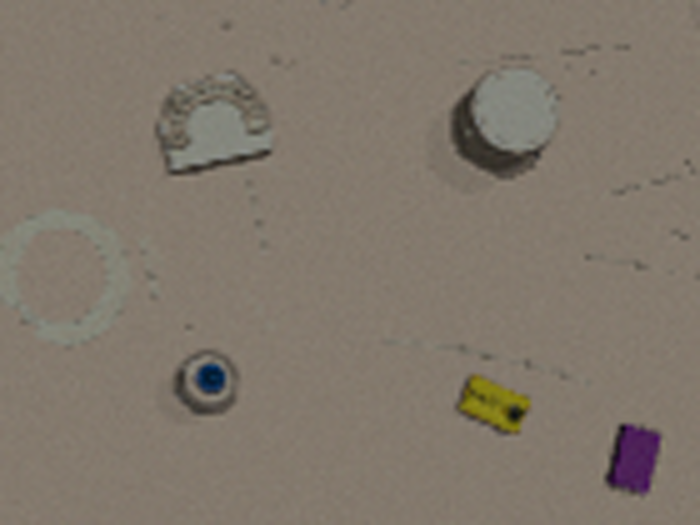

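View pics/s_tr.png

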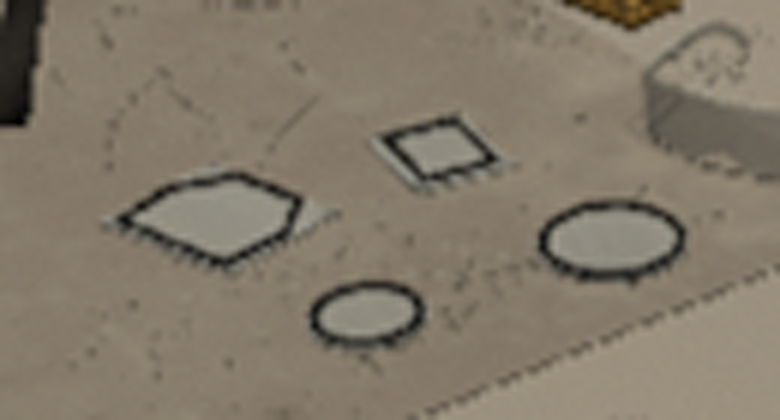

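View pics/s_ob.png

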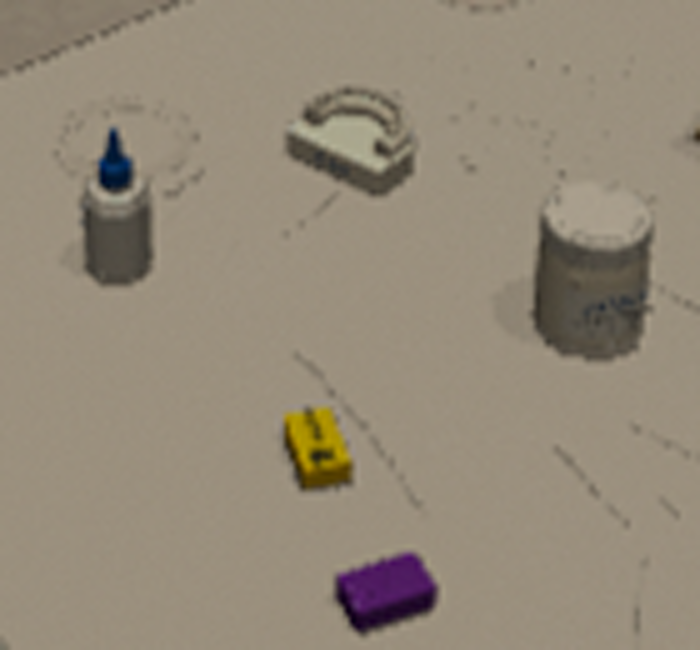

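```bash
cat > m.py <<'E'
from h import *
t=cv2.imread("pics/top0.png");g=cv2.cvtColor(t,cv2.COLOR_BGR2GRAY)
def up(x,y,s,ox,oy): return ((np.array(x)+.5)/s-.5+ox,(np.array(y)+.5)/s-.5+oy)
def T(pts,s,ox,oy): p=(np.array(pts,float)+.5)/s-.5; return p+[ox,oy]
# trays
bl=cv2.GaussianBlur(cv2.resize(g[180:280,150:250],None,fx=6,fy=6,interpolation=cv2.INTER_CUBIC),(0,0),2)
m=(bl<62).astype(np.uint8)
n,l,st,ce=cv2.connectedComponentsWithStats(m)
for i in range(1,n):
    if st[i,4]<800: continue
    c=(l==i).astype(np.uint8); cn=max(cv2.findContours(c,0,1)[0],key=cv2.contourArea)
    P=pz("top",T(cn.reshape(-1,2),6,150,180),.005)[:,:2]
    print(st[i],"bbox-mid"); 
    r=cv2.minAreaRect((P*1000).astype(np.float32)); print(" rect",r, "circ",cv2.minEnclosingCircle((P*1000).astype(np.float32)))
    M=cv2.moments((P*1000).astype(np.float32)); print(" centroid",M['m10']/M['m00'],M['m01']/M['m00'])
    ap=cv2.approxPolyDP((P*1000).astype(np.float32).reshape(-1,1,2),5,True).reshape(-1,2); print(ap.round(1).tolist())
print("jar top",pz("top",T([[514,109]],5,270,190),.062)); print("scene",pz("scene",T([[596,215]],5,240,210),.062))
print("bottle tip top",pz("top",T([[211,378]],5,270,190),.075),"body top ring",pz("top",T([[208,380]],5,270,190),.05))
print("scene tip",pz("scene",T([[113,130]],5,240,210),.080))
print("cast back bottom",pz("top",T([[171,174],[272,155]],5,270,190),.0)[:,:2])
print("cast scene",pz("scene",T([[289,126],[376,173],[412,146]],5,240,210),.016)[:,:2],pz("scene",T([[291,150],[376,193],[412,165]],5,240,210),.0)[:,:2])
hsv=cv2.cvtColor(t,cv2.COLOR_BGR2HSV); ym=cv2.inRange(hsv,(22,150,60),(35,255,255)); ym[:, :340]=0;ym[:,400:]=0
ys,xs=np.where(ym>0); print(len(xs),xs.mean(),ys.mean())
P=pz("top",np.c_[xs,ys],.014)[:,:2]*1000; print(P.mean(0),cv2.minAreaRect(P.astype(np.float32)))
print("box clicks",pz("top",T([[475,375],[530,400],[521,427],[464,404]],5,270,190),.014)[:,:2])
E
python3 m.py
```

```text
[ 389   96  145   60 1243] bbox-mid
 rect ((632.809326171875, 165.93194580078125), (29.9858341217041, 71.38410186767578), 0.15929092466831207) circ ((620.3464965820312, 165.89730834960938), 35.70649719238281)
 centroid 637.2830776251242 165.14069929777554
[[621.2999877929688, 201.60000610351562], [640.0999755859375, 182.89999389648438], [643.7000122070312, 164.10000610351562], [638.7000122070312, 146.60000610351562], [619.4000244140625, 130.1999969482422], [639.2000122070312, 141.60000610351562], [647.7999877929688, 162.1999969482422], [644.2000122070312, 183.0]]
[ 396  183  142   63 1129] bbox-mid
 rect ((585.7645874023438, 160.77667236328125), (25.127872467041016, 70.0644302368164), 10.113945960998535) circ ((594.90283203125, 162.40675354003906), 35.041419982910156)
 centroid 583.0285988313805 159.48214203119238
[[600.2999877929688, 127.80000305175781], [603.2999877929688, 131.8000030517578], [581.7000122070312, 144.60000610351562], [575.0999755859375, 162.60000610351562], [589.5, 197.0], [576.5999755859375, 183.3000030517578], [573.0999755859375, 160.10000610351562], [580.20001220
[... 2083 characters left out ...]
 ]]
bottle tip top [[ 0.43808815 -0.08079126  0.075     ]] body top ring [[ 0.43832972 -0.08099582  0.05      ]]
scene tip [[ 0.43595881 -0.08436286  0.08      ]]
cast back bottom [[ 0.56208451 -0.06410741]
 [ 0.57363606 -0.12423262]]
cast scene [[ 0.56175392 -0.06523199]
 [ 0.56990664 -0.12558455]
 [ 0.60037167 -0.11971861]] [[ 0.56291111 -0.06566743]
 [ 0.57304093 -0.12272334]
 [ 0.60422367 -0.11637568]]
84 368.0952380952381 270.1666666666667
[ 427.26755677 -247.1320352 ] ((427.07794189453125, -248.20977783203125), (35.4964599609375, 20.71542739868164), 63.33296203613281)
box clicks [[ 0.44314442 -0.23761877]
 [ 0.42886353 -0.26886047]
 [ 0.41352203 -0.26305051]
 [ 0.42660284 -0.23068575]]
```

```bash
python3 - <<'E'
from h import *
t=cv2.imread("pics/top0.png");s=cv2.imread("pics/scene0.png")
t=cv2.convertScaleAbs(t,alpha=1.6,beta=20);s=cv2.convertScaleAbs(s,alpha=1.6,beta=20)
crop(t,0,110,260,420,1.9,"pics/t_l.png")
crop(s,0,0,270,260,2.3,"pics/s_l.png")
from m import *
E
```

```text
[ 389   96  145   60 1243] bbox-mid
 rect ((632.809326171875, 165.93194580078125), (29.9858341217041, 71.38410186767578), 0.15929092466831207) circ ((620.3464965820312, 165.89730834960938), 35.70649719238281)
 centroid 637.2830776251242 165.14069929777554
[[621.2999877929688, 201.60000610351562], [640.0999755859375, 182.89999389648438], [643.7000122070312, 164.10000610351562], [638.7000122070312, 146.60000610351562], [619.4000244140625, 130.1999969482422], [639.2000122070312, 141.60000610351562], [647.7999877929688, 162.1999969482422], [644.2000122070312, 183.0]]
[ 396  183  142   63 1129] bbox-mid
 rect ((585.7645874023438, 160.77667236328125), (25.127872467041016, 70.0644302368164), 10.113945960998535) circ ((594.90283203125, 162.40675354003906), 35.041419982910156)
 centroid 583.0285988313805 159.48214203119238
[[600.2999877929688, 127.80000305175781], [603.2999877929688, 131.8000030517578], [581.7000122070312, 144.60000610351562], [575.0999755859375, 162.60000610351562], [589.5, 197.0], [576.5999755859375, 183.3000030517578], [573.0999755859375, 160.10000610351562], [580.20001220
[... 2083 characters left out ...]
 ]]
bottle tip top [[ 0.43808815 -0.08079126  0.075     ]] body top ring [[ 0.43832972 -0.08099582  0.05      ]]
scene tip [[ 0.43595881 -0.08436286  0.08      ]]
cast back bottom [[ 0.56208451 -0.06410741]
 [ 0.57363606 -0.12423262]]
cast scene [[ 0.56175392 -0.06523199]
 [ 0.56990664 -0.12558455]
 [ 0.60037167 -0.11971861]] [[ 0.56291111 -0.06566743]
 [ 0.57304093 -0.12272334]
 [ 0.60422367 -0.11637568]]
84 368.0952380952381 270.1666666666667
[ 427.26755677 -247.1320352 ] ((427.07794189453125, -248.20977783203125), (35.4964599609375, 20.71542739868164), 63.33296203613281)
box clicks [[ 0.44314442 -0.23761877]
 [ 0.42886353 -0.26886047]
 [ 0.41352203 -0.26305051]
 [ 0.42660284 -0.23068575]]
```

View pics/t_l.png

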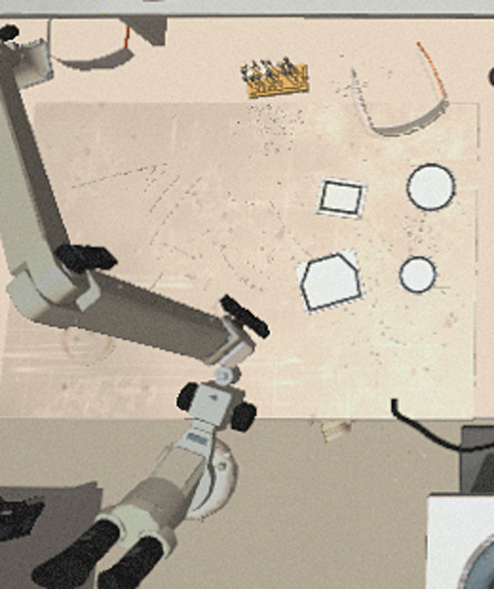

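View pics/s_l.png

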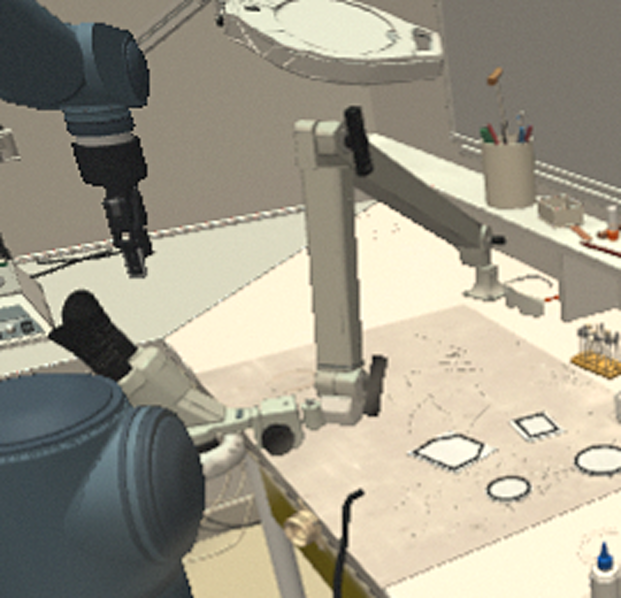

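```bash
cat > tri.py <<'E'
from h import *
def tri(a,b):
    o1,d1=ray("top",[a]);o2,d2=ray("scene",[b]);d1=d1[0]/np.linalg.norm(d1);d2=d2[0]/np.linalg.norm(d2)
    A=np.c_[d1,-d2];k=np.linalg.lstsq(A,o2-o1,rcond=None)[0];p=o1+d1*k[0];q=o2+d2*k[1];return (p+q)/2,np.linalg.norm(p-q)
E
python3 - <<'E'
from tri import *
for nm,a,b in [("arm end joint",(228/1.9,110+345/1.9),(340/2.3,385/2.3)),
 ("end knob",(252/1.9,110+318/1.9),(377/2.3,385/2.3)),
 ("elbow",(45/1.9,110+285/1.9),(325/2.3,135/2.3)),("elbow knob",(85/1.9,110+257/1.9),(357/2.3,140/2.3)),
 ("head R knob",(240/1.9,110+415/1.9),(278/2.3,437/2.3)),
 ("eyepiece",(50/1.9,110+575/1.9),(80/2.3,310/2.3)),
 ("articulator",(357,145),(402,215))]: print(nm,*tri(a,b))
from m import T
r=lambda p,z: pz("top",T(p,6,150,180),z)[:,:2].round(4)
print("jartray",r([[462,170.5]],.005),"botray",r([[420,446.5]],.005))
b=r([[126,152],[243,170],[228,253],[111,240]],.005);print(b,b.mean(0))
c=r([[78,408],[168,383],[226,433],[240,513],[80,558],[52,482]],.005);print(c, np.linalg.norm(c-np.roll(c,-1,0),axis=1))
E
```

```text
arm end joint [0.36542324 0.43011367 0.08867215] 0.0026671827615338444
end knob [0.40374566 0.39863518 0.08875832] 0.0005502396719166815
elbow [0.42894467 0.49688845 0.39782739] 0.0004014580127622244
elbow knob [0.45720376 0.4622237  0.39329195] 0.0012863262645981825
head R knob [0.26763036 0.42246897 0.04532779] 0.0008289654132927704
eyepiece [0.10543278 0.5654968  0.22153768] 0.004725874160707076
articulator [ 0.78906194 -0.21957599  0.06299778] 0.004408060165853898
[ 389   96  145   60 1243] bbox-mid
 rect ((632.809326171875, 165.93194580078125), (29.9858341217041, 71.38410186767578), 0.15929092466831207) circ ((620.3464965820312, 165.89730834960938), 35.70649719238281)
 centroid 637.2830776251242 165.14069929777554
[[621.2999877929688, 201.60000610351562], [640.0999755859375, 182.89999389648438], [643.7000122070312, 164.10000610351562], [638.7000122070312, 146.60000610351562], [619.4000244140625, 130.1999969482422], [639.2000122070312, 141.60000610351562], [647.7999877929688, 162.1999969482422], [644.2000122070312, 183.0]]
[ 396  183  142   63 1129] bbox-mid
 rect ((585.764587402
[... 2865 characters left out ...]
7167 -0.11971861]] [[ 0.56291111 -0.06566743]
 [ 0.57304093 -0.12272334]
 [ 0.60422367 -0.11637568]]
84 368.0952380952381 270.1666666666667
[ 427.26755677 -247.1320352 ] ((427.07794189453125, -248.20977783203125), (35.4964599609375, 20.71542739868164), 63.33296203613281)
box clicks [[ 0.44314442 -0.23761877]
 [ 0.42886353 -0.26886047]
 [ 0.41352203 -0.26305051]
 [ 0.42660284 -0.23068575]]
jartray [[0.61   0.1651]] botray [[0.4737 0.1815]]
[[0.6189 0.3319]
 [0.6099 0.2734]
 [0.5683 0.2789]
 [0.5747 0.3368]] [0.59295 0.30525]
[[0.4919 0.3482]
 [0.5042 0.3051]
 [0.48   0.2757]
 [0.4415 0.2672]
 [0.4199 0.3431]
 [0.4561 0.3587]] [0.04482075 0.03807887 0.03942715 0.07891369 0.03941827 0.03730804]
```

```bash
cat > plan.py <<'E'
import numpy as np
from scipy.spatial.transform import Rotation as R
from station import monitor
def st():
    o=monitor.get_obs(); r=R.from_quat(o["tcp_rot"]).as_matrix(); yaw=np.arctan2(r[1,0],r[0,0])
    return o,r,yaw
def go(tgt,yaw=None,n=10,show=True):
    o,r,y0=st(); p=o["ee_pos"]; d=np.array(tgt)-p
    dy=0 if yaw is None else (yaw-y0+np.pi/2)%np.pi-np.pi/2
    # desired: tool straight down with yaw
    print("t",round(o["clock"],2),"pos",p.round(4),"yaw",round(y0,3),"tilt",r[:2,2].round(4),"F",o["force"].round(1),"w",round(o["width"],4),"| d",(d*1000).round(1),"dyaw",round(dy,3),"n>=",np.linalg.norm(d)/.0417,abs(dy)/.12)
    for i in range(n):
        a=y0+dy*i/n; c,s=np.cos(a),np.sin(a); w=d*1000/n
        print([round(c*w[0]+s*w[1],1),round(s*w[0]-c*w[1],1),round(-w[2],1),0,0,round(-dy/n,3)])
    # tilt fix rotvec in tool frame
    z=r.T@np.array([0,0,-1.]); print("tiltfix rotvec tool",np.cross([0,0,1],z).round(4))
E
python3 -c "
from plan import *
go((.2,.62,.56),None,5)"
```

```text
t 0.1 pos [0.1993 0.6185 0.4037] yaw 1.259 tilt [-0.0008 -0.0015] F [ 0.2  0.3 -0.1] w 0.0857 | d [  0.7   1.5 156.3] dyaw 0 n>= 3.7480042056376575 0.0
[np.float64(0.3), np.float64(0.0), np.float64(-31.3), 0, 0, 0.0]
[np.float64(0.3), np.float64(0.0), np.float64(-31.3), 0, 0, 0.0]
[np.float64(0.3), np.float64(0.0), np.float64(-31.3), 0, 0, 0.0]
[np.float64(0.3), np.float64(0.0), np.float64(-31.3), 0, 0, 0.0]
[np.float64(0.3), np.float64(0.0), np.float64(-31.3), 0, 0, 0.0]
tiltfix rotvec tool [-0.0003  0.0017  0.    ]
```

drive_tool(steps=[0,0,-40,0,0,0,85,0,0,-40,0,0,0,85,0,0,-40,0,0,0,85,0,0,-30,0,0,0,85,-20,0,-10,0,0,0,85,-38,0,0,0,0,0,85,-40,0,0,0,0,0,85,-40,0,0,0,0,0,85,-40,0,0,0,0,0,85,-35,0,0,0,0,0,85])

```text
clock: 0.93
ee_pos: [0.1335, 0.4127, 0.5643]
tcp_rot: [0.808, 0.589, -0.008, 0.004]
force: [0.6, -0.0, 1.0]
width: 0.0853
```

```bash
python3 -c "
from plan import *
go((.593,-.09,.36),.17,18)"
```

```text
t 0.93 pos [0.1335 0.4127 0.5643] yaw 1.26 tilt [-0.0084 -0.0163] F [ 0.6 -0.   1. ] w 0.0853 | d [ 459.5 -502.7 -204.3] dyaw -1.09 n>= 17.05077170463803 9.083076184311038
[np.float64(-18.8), np.float64(32.8), np.float64(11.3), 0, 0, np.float64(0.061)]
[np.float64(-16.8), np.float64(33.9), np.float64(11.3), 0, 0, np.float64(0.061)]
[np.float64(-14.7), np.float64(34.9), np.float64(11.3), 0, 0, np.float64(0.061)]
[np.float64(-12.5), np.float64(35.7), np.float64(11.3), 0, 0, np.float64(0.061)]
[np.float64(-10.4), np.float64(36.4), np.float64(11.3), 0, 0, np.float64(0.061)]
[np.float64(-8.1), np.float64(37.0), np.float64(11.3), 0, 0, np.float64(0.061)]
[np.float64(-5.9), np.float64(37.4), np.float64(11.3), 0, 0, np.float64(0.061)]
[np.float64(-3.6), np.float64(37.7), np.float64(11.3), 0, 0, np.float64(0.061)]
[np.float64(-1.3), np.float64(37.8), np.float64(11.3), 0, 0, np.float64(0.061)]
[np.float64(1.0), np.float64(37.8), np.float64(11.3), 0, 0, np.float64(0.061)]
[np.float64(3.3), np.float64(37.7), np.float64(11.3), 0, 0, np.float64(0.061)]
[np.float64(5.5), np.float64(37.4), np.float64(11.3), 0, 0, np.float64(0.061)]
[np.float64(7.8), np.float64(37.0), np.float64(11.3), 0, 0, np.float64(0.061)]
[np.float64(10.0), np.float64(36.5), np.float64(11.3), 0, 0, np.float64(0.061)]
[np.float64(12.2), np.float64(35.8), np.float64(11.3), 0, 0, np.float64(0.061)]
[np.float64(14.3), np.float64(35.0), np.float64(11.3), 0, 0, np.float64(0.061)]
[np.float64(16.4), np.float64(34.1), np.float64(11.3), 0, 0, np.float64(0.061)]
[np.float64(18.5), np.float64(33.0), np.float64(11.3), 0, 0, np.float64(0.061)]
tiltfix rotvec tool [-0.003   0.0181  0.    ]
```

drive_tool(steps=[0,38,5,0,0.01,0.06,85,-12,36,5,0,0.01,0.06,85,-14,35,5,0,0,0.06,85,-12,36,5,0,0,0.06,85,-10,36,5,0,0,0.06,85,-8,37,11,0,0,0.06,85,-6,37,11,0,0,0.06,85,-4,38,11,0,0,0.06,85,-1,38,11,0,0,0.06,85,1,38,11,0,0,0.06,85])

```text
clock: 1.77
ee_pos: [0.4035, 0.1391, 0.4821]
tcp_rot: [0.948, 0.318, 0.006, -0.005]
force: [1.1, 0.7, 0.3]
width: 0.0851
```

```bash
python3 -c "
from plan import *
go((.593,-.09,.26),.17,9)"
```

```text
t 1.77 pos [0.4035 0.1391 0.4821] yaw 0.646 tilt [0.0089 0.0125] F [1.1 0.7 0.3] w 0.0851 | d [ 189.5 -229.1 -222.1] dyaw -0.476 n>= 8.9001032331659 3.9705674662661616
[np.float64(1.5), np.float64(33.0), np.float64(24.7), 0, 0, np.float64(0.053)]
[np.float64(3.2), np.float64(32.9), np.float64(24.7), 0, 0, np.float64(0.053)]
[np.float64(5.0), np.float64(32.7), np.float64(24.7), 0, 0, np.float64(0.053)]
[np.float64(6.7), np.float64(32.4), np.float64(24.7), 0, 0, np.float64(0.053)]
[np.float64(8.4), np.float64(32.0), np.float64(24.7), 0, 0, np.float64(0.053)]
[np.float64(10.1), np.float64(31.5), np.float64(24.7), 0, 0, np.float64(0.053)]
[np.float64(11.7), np.float64(30.9), np.float64(24.7), 0, 0, np.float64(0.053)]
[np.float64(13.3), np.float64(30.2), np.float64(24.7), 0, 0, np.float64(0.053)]
[np.float64(14.9), np.float64(29.5), np.float64(24.7), 0, 0, np.float64(0.053)]
tiltfix rotvec tool [-0.0047 -0.0146  0.    ]
```

drive_tool(steps=[1,33,25,0,-0.015,0.053,85,3,33,25,0,0,0.053,85,5,33,25,0,0,0.053,85,7,32,25,0,0,0.053,85,8,32,25,0,0,0.053,85,10,31,25,0,0,0.053,85,12,31,25,0,0,0.053,85,13,30,25,0,0,0.053,85,15,29,22,0,0,0.053,85,0,0,0,0,0,0,85])

```text
clock: 2.6
ee_pos: [0.589, -0.1011, 0.2509]
tcp_rot: [0.998, 0.066, -0.003, -0.004]
force: [-1.6, -0.4, -0.4]
width: 0.0847
```

```bash
python3 -c "
from plan import *
go((.593,-.09,.178),.17,5)
from h import *
s=eyes.get_image('scene');cv2.imwrite('pics/s1.png',s);crop(s,220,100,420,270,4,'pics/s1c.png')"
```

```text
t 2.6 pos [ 0.589  -0.1011  0.2509] yaw 0.133 tilt [-0.0075  0.0072] F [-1.6 -0.4 -0.4] w 0.0847 | d [  4.   11.1 -72.9] dyaw 0.037 n>= 1.7698444851278612 0.3121675799286498
[np.float64(1.1), np.float64(-2.1), np.float64(14.6), 0, 0, np.float64(-0.007)]
[np.float64(1.1), np.float64(-2.1), np.float64(14.6), 0, 0, np.float64(-0.007)]
[np.float64(1.1), np.float64(-2.1), np.float64(14.6), 0, 0, np.float64(-0.007)]
[np.float64(1.1), np.float64(-2.1), np.float64(14.6), 0, 0, np.float64(-0.007)]
[np.float64(1.1), np.float64(-2.1), np.float64(14.6), 0, 0, np.float64(-0.007)]
tiltfix rotvec tool [-0.0082  0.0065  0.    ]
```

View pics/s1c.png

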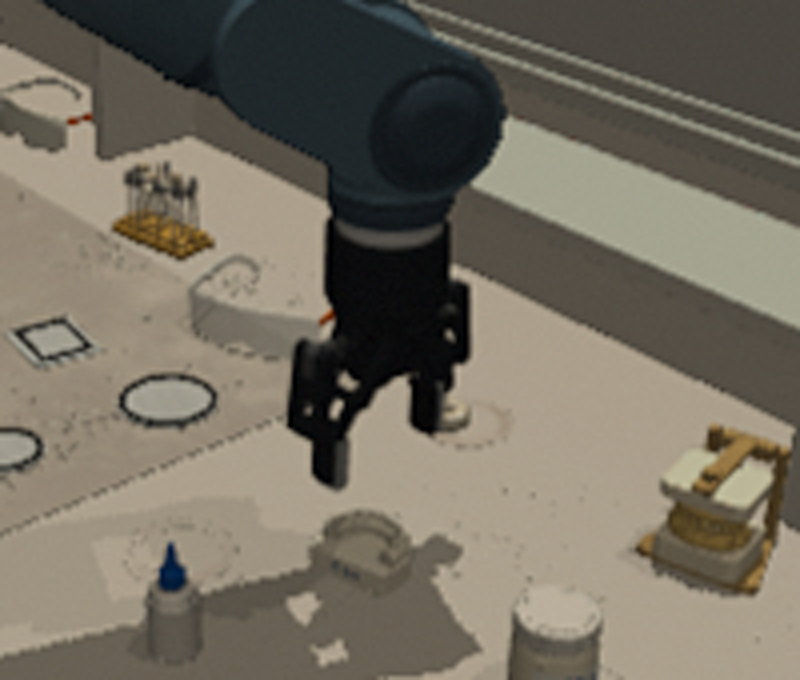

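drive_tool(steps=[3,-6,15,-0.008,0.006,-0.02,85,2,-4,18,0,0,-0.017,85,0,0,18,0,0,0,85,0,0,12,0,0,0,85,0,0,8,0,0,0,85,0,0,2,0,0,0,85,0,0,0,0,0,0,85,0,0,0,0,0,0,85,0,0,0,0,0,0,85,0,0,0,0,0,0,85], squeeze=40)

```text
clock: 3.48
ee_pos: [0.5929, -0.086, 0.1842]
tcp_rot: [0.996, 0.089, 0.005, 0.001]
force: [0.8, 1.4, -0.1]
width: 0.0851
```

```bash
python3 -c "
from plan import *
go((.593,-.09,.177),.17,1)
from h import *
s=eyes.get_image('scene');crop(s,280,160,360,250,6,'pics/s2c.png')"
```

```text
t 3.48 pos [ 0.5929 -0.086   0.1842] yaw 0.178 tilt [ 0.0097 -0.0019] F [ 0.8  1.4 -0.1] w 0.0851 | d [ 0.1 -4.  -7.2] dyaw -0.008 n>= 0.197583036375021 0.06625302406185937
[np.float64(-0.6), np.float64(3.9), np.float64(7.2), 0, 0, np.float64(0.008)]
tiltfix rotvec tool [ 0.0036 -0.0092  0.    ]
```

View pics/s2c.png

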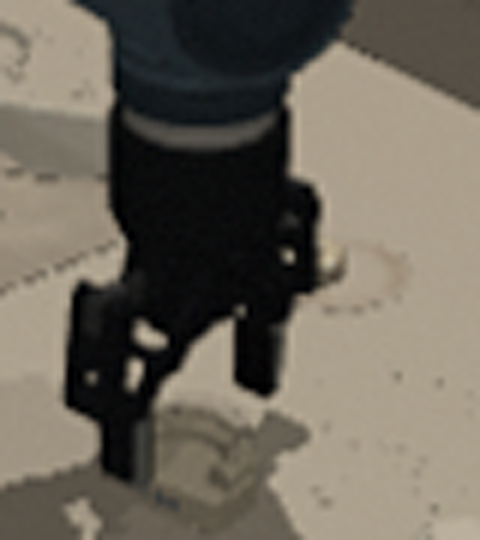

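drive_tool(steps=[0,4,4,0.003,-0.008,0.008,85,0,0,4,0,0,0,85,0,0,0,0,0,0,60,0,0,0,0,0,0,40,0,0,0,0,0,0,40,0,0,0,0,0,0,40,0,0,0,0,0,0,40,0,0,0,0,0,0,40,0,0,0,0,0,0,40,0,0,0,0,0,0,40], squeeze=50)

```text
clock: 4.37
ee_pos: [0.5948, -0.0912, 0.1774]
tcp_rot: [0.996, 0.084, 0.002, 0.001]
force: [-0.3, 0.7, 1.2]
width: 0.0482
```

```bash
python3 -c "
from plan import *
go((.593,-.09,.38),.17,6)"
```

```text
t 4.37 pos [ 0.5948 -0.0912  0.1774] yaw 0.169 tilt [ 0.0038 -0.0014] F [-0.3  0.7  1.2] w 0.0482 | d [ -1.8   1.2 202.6] dyaw 0.001 n>= 4.8584025019734405 0.01237001618359009
[np.float64(-0.3), np.float64(-0.2), np.float64(-33.8), 0, 0, np.float64(-0.0)]
[np.float64(-0.3), np.float64(-0.2), np.float64(-33.8), 0, 0, np.float64(-0.0)]
[np.float64(-0.3), np.float64(-0.2), np.float64(-33.8), 0, 0, np.float64(-0.0)]
[np.float64(-0.3), np.float64(-0.2), np.float64(-33.8), 0, 0, np.float64(-0.0)]
[np.float64(-0.3), np.float64(-0.2), np.float64(-33.8), 0, 0, np.float64(-0.0)]
[np.float64(-0.3), np.float64(-0.2), np.float64(-33.8), 0, 0, np.float64(-0.0)]
tiltfix rotvec tool [ 0.0021 -0.0035  0.    ]
```

drive_tool(steps=[0,0,-5,0,0,0,40,0,0,-10,0,0,0,40,0,0,-20,0,0,0,40,0,0,-30,0,0,0,40,0,0,-30,0,0,0,40,0,0,-30,0,0,0,40,0,0,-20,0,0,0,40,0,0,-5,0,0,0,40,0,0,0,0,0,0,40,0,0,0,0,0,0,40])

```text
clock: 5.2
ee_pos: [0.5926, -0.0901, 0.3364]
tcp_rot: [0.996, 0.084, 0.0, -0.0]
force: [-0.5, 0.2, -0.8]
width: 0.0483
```

```bash
python3 -c "
from plan import *
go((.4644,.3159,.33),.277,14)
from h import *
s=eyes.get_image('scene');crop(s,250,80,400,250,4,'pics/s3c.png')"
```

```text
t 5.2 pos [ 0.5926 -0.0901  0.3364] yaw 0.169 tilt [0.0001 0.0001] F [-0.5  0.2 -0.8] w 0.0483 | d [-128.2  406.    -6.4] dyaw 0.108 n>= 10.211612507439497 0.9018221959777214
[np.float64(-4.2), np.float64(-30.1), np.float64(0.5), 0, 0, np.float64(-0.008)]
[np.float64(-3.9), np.float64(-30.2), np.float64(0.5), 0, 0, np.float64(-0.008)]
[np.float64(-3.7), np.float64(-30.2), np.float64(0.5), 0, 0, np.float64(-0.008)]
[np.float64(-3.5), np.float64(-30.2), np.float64(0.5), 0, 0, np.float64(-0.008)]
[np.float64(-3.2), np.float64(-30.2), np.float64(0.5), 0, 0, np.float64(-0.008)]
[np.float64(-3.0), np.float64(-30.3), np.float64(0.5), 0, 0, np.float64(-0.008)]
[np.float64(-2.8), np.float64(-30.3), np.float64(0.5), 0, 0, np.float64(-0.008)]
[np.float64(-2.5), np.float64(-30.3), np.float64(0.5), 0, 0, np.float64(-0.008)]
[np.float64(-2.3), np.float64(-30.3), np.float64(0.5), 0, 0, np.float64(-0.008)]
[np.float64(-2.0), np.float64(-30.3), np.float64(0.5), 0, 0, np.float64(-0.008)]
[np.float64(-1.8), np.float64(-30.4), np.float64(0.5), 0, 0, np.float64(-0.008)]
[np.float64(-1.6), np.float64(-30.4), np.float64(0.5), 0, 0, np.float64(-0.008)]
[np.float64(-1.3), np.float64(-30.4), np.float64(0.5), 0, 0, np.float64(-0.008)]
[np.float64(-1.1), np.float64(-30.4), np.float64(0.5), 0, 0, np.float64(-0.008)]
tiltfix rotvec tool [-0.0001 -0.0001  0.    ]
```

View pics/s3c.png

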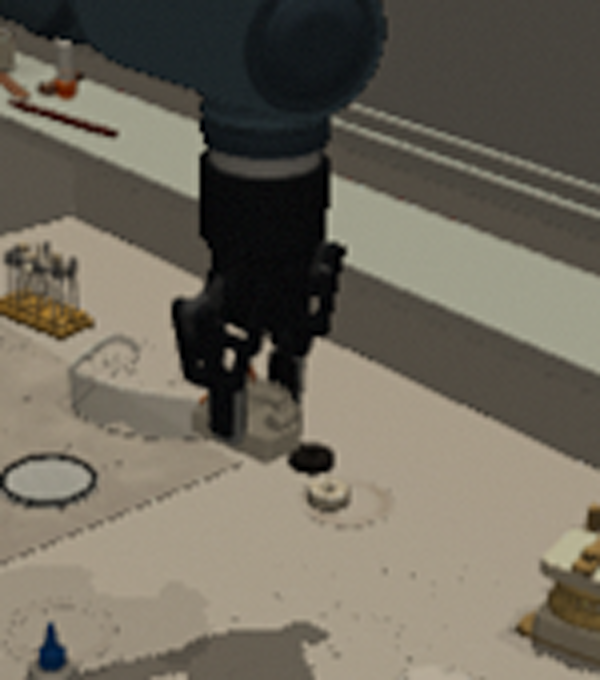

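drive_tool(steps=[-2,-15,0,0,0,-0.008,40,-4,-28,0,0,0,-0.008,40,-5,-38,0,0,0,-0.008,40,-5,-38,0,0,0,-0.008,40,-4,-38,0,0,0,-0.008,40,-4,-38,0,0,0,-0.008,40,-4,-38,0,0,0,-0.01,40,-4,-38,0,0,0,-0.01,40,-4,-38,0,0,0,-0.01,40,-3,-28,0,0,0,-0.01,40])

```text
clock: 6.08
ee_pos: [0.4728, 0.244, 0.3191]
tcp_rot: [0.992, 0.126, -0.016, -0.003]
force: [0.2, -0.4, -1.0]
width: 0.0476
```

```bash
python3 -c "
from plan import *
go((.4644,.3159,.25),.277,6)"
```

```text
t 6.08 pos [0.4728 0.244  0.3191] yaw 0.252 tilt [-0.0328  0.0021] F [ 0.2 -0.4 -1. ] w 0.0476 | d [ -8.4  71.9 -69.1] dyaw 0.025 n>= 2.3990808024050154 0.20626115270187356
[np.float64(1.6), np.float64(-11.9), np.float64(11.5), 0, 0, np.float64(-0.004)]
[np.float64(1.7), np.float64(-11.9), np.float64(11.5), 0, 0, np.float64(-0.004)]
[np.float64(1.7), np.float64(-11.9), np.float64(11.5), 0, 0, np.float64(-0.004)]
[np.float64(1.8), np.float64(-11.9), np.float64(11.5), 0, 0, np.float64(-0.004)]
[np.float64(1.8), np.float64(-11.9), np.float64(11.5), 0, 0, np.float64(-0.004)]
[np.float64(1.9), np.float64(-11.9), np.float64(11.5), 0, 0, np.float64(-0.004)]
tiltfix rotvec tool [-0.0102  0.0313  0.    ]
```

drive_tool(steps=[2,-20,10,-0.005,0.015,-0.005,40,2,-20,12,-0.005,0.015,-0.01,40,2,-16,14,0,0,-0.01,40,2,-8,14,0,0,0,40,1,-5,10,0,0,0,40,0,-2,6,0,0,0,40,0,0,4,0,0,0,40,0,0,0,0,0,0,40,0,0,0,0,0,0,40,0,0,0,0,0,0,40])

```text
clock: 6.92
ee_pos: [0.4487, 0.3241, 0.2341]
tcp_rot: [0.989, 0.145, -0.011, 0.002]
force: [0.3, 0.3, -0.5]
width: 0.048
```

```bash
python3 -c "
from plan import *
go((.4644,.3159,.18),.277,6)
from h import *
s=eyes.get_image('scene');crop(s,120,30,280,230,3.5,'pics/s4c.png')
s=eyes.get_image('top');crop(s,120,180,280,330,4,'pics/t4c.png')"
```

```text
t 6.92 pos [0.4487 0.3241 0.2341] yaw 0.291 tilt [-0.022  -0.0073] F [ 0.3  0.3 -0.5] w 0.048 | d [ 15.7  -8.2 -54.1] dyaw -0.014 n>= 1.365482762498758 0.11948499407522888
[np.float64(2.1), np.float64(2.1), np.float64(9.0), 0, 0, np.float64(0.002)]
[np.float64(2.1), np.float64(2.1), np.float64(9.0), 0, 0, np.float64(0.002)]
[np.float64(2.1), np.float64(2.1), np.float64(9.0), 0, 0, np.float64(0.002)]
[np.float64(2.1), np.float64(2.0), np.float64(9.0), 0, 0, np.float64(0.002)]
[np.float64(2.1), np.float64(2.0), np.float64(9.0), 0, 0, np.float64(0.002)]
[np.float64(2.1), np.float64(2.0), np.float64(9.0), 0, 0, np.float64(0.002)]
tiltfix rotvec tool [ 0.0006  0.0232 -0.    ]
```

View pics/s4c.png

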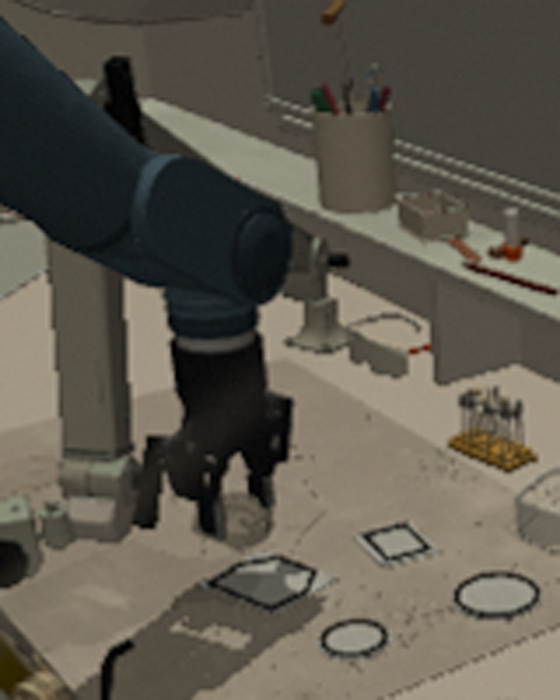

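View pics/t4c.png

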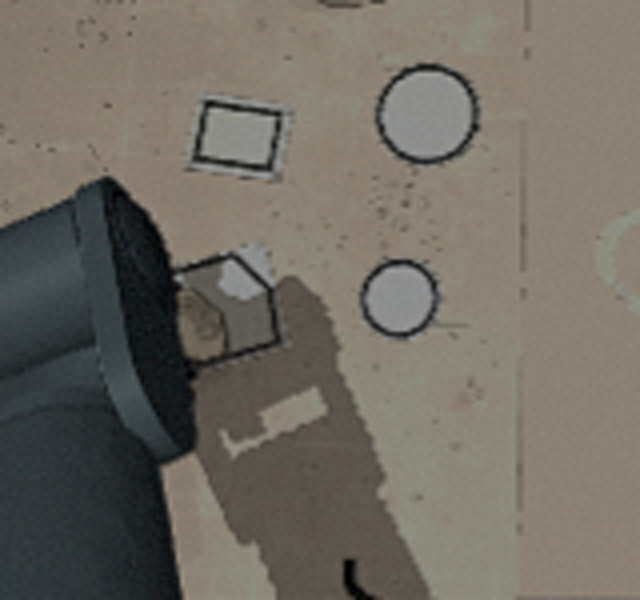

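```bash
python3 -c "
from h import *
s=eyes.get_image('top');cv2.imwrite('pics/t5.png',cv2.convertScaleAbs(s[:, :330],alpha=1.8,beta=20))"
```

```text
(no output)
```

View pics/t5.png

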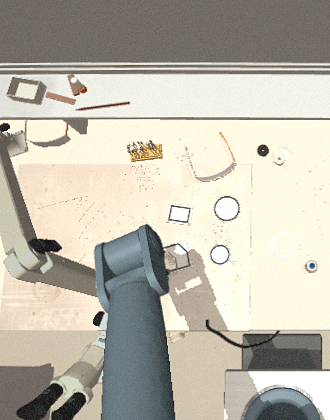

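drive_tool(steps=[4,4,0,0,0.01,0,40,4,4,4,0,0.012,0,40,3,3,5,0,0,0,40,1,1,6,0,0,0,40,0,0,5,0,0,0,40,0,0,0,0,0,0,40,0,0,0,0,0,0,40,0,0,0,0,0,0,40,0,0,0,0,0,0,40,0,0,0,0,0,0,40])

```text
clock: 7.9
ee_pos: [0.4667, 0.3147, 0.2135]
tcp_rot: [0.99, 0.144, 0.002, -0.0]
force: [0.7, 1.4, -0.3]
width: 0.0483
```

```bash
python3 -c "
from plan import *
go((.4644,.3159,.18),.277,6)"
```

```text
t 7.9 pos [0.4667 0.3147 0.2135] yaw 0.29 tilt [0.0046 0.0011] F [ 0.7  1.4 -0.3] w 0.0483 | d [ -2.3   1.2 -33.5] dyaw -0.013 n>= 0.8053801161658607 0.10551958741937448
[np.float64(-0.3), np.float64(-0.3), np.float64(5.6), 0, 0, np.float64(0.002)]
[np.float64(-0.3), np.float64(-0.3), np.float64(5.6), 0, 0, np.float64(0.002)]
[np.float64(-0.3), np.float64(-0.3), np.float64(5.6), 0, 0, np.float64(0.002)]
[np.float64(-0.3), np.float64(-0.3), np.float64(5.6), 0, 0, np.float64(0.002)]
[np.float64(-0.3), np.float64(-0.3), np.float64(5.6), 0, 0, np.float64(0.002)]
[np.float64(-0.3), np.float64(-0.3), np.float64(5.6), 0, 0, np.float64(0.002)]
tiltfix rotvec tool [ 0.0003 -0.0047  0.    ]
```

drive_tool(steps=[-1,-1,7,0,-0.004,0.006,40,-1,0,8,0,0,0.006,40,0,0,7,0,0,0,40,0,0,5,0,0,0,40,0,0,3,0,0,0,40,0,0,2,0,0,0,40,0,0,0,0,0,0,40,0,0,0,0,0,0,40,0,0,0,0,0,0,40,0,0,0,0,0,0,40])

```text
clock: 8.73
ee_pos: [0.4653, 0.3162, 0.1811]
tcp_rot: [0.99, 0.138, 0.0, 0.0]
force: [0.7, 0.7, -0.7]
width: 0.0484
```

```bash
python3 -c "
from plan import *
go((.4644,.3159,.18),.277,1)"
```

```text
t 8.73 pos [0.4653 0.3162 0.1811] yaw 0.278 tilt [ 0.0004 -0.0005] F [ 0.7  0.7 -0.7] w 0.0484 | d [-0.9 -0.3 -1.1] dyaw -0.001 n>= 0.034825613556648594 0.004470254486726999
[np.float64(-0.9), np.float64(-0.0), np.float64(1.1), 0, 0, np.float64(0.001)]
tiltfix rotvec tool [ 0.0005 -0.0002  0.    ]
```

drive_tool(steps=[-1,0,1.2,0,0,0,40,0,0,0,0,0,0,40,0,0,0,0,0,0,60,0,0,0,0,0,0,68,0,0,0,0,0,0,68,0,0,0,0,0,0,68,0,0,-8,0,0,0,70,0,0,-20,0,0,0,75,0,0,-30,0,0,0,75,0,0,-30,0,0,0,75])

```text
clock: 9.57
ee_pos: [0.4619, 0.3146, 0.2642]
tcp_rot: [0.99, 0.138, -0.008, 0.002]
force: [0.3, 0.1, -0.1]
width: 0.0748
```

```bash
python3 -c "
from plan import *
go((.4275,-.249,.36),-.43,20)"
```

```text
t 9.57 pos [0.4619 0.3146 0.2642] yaw 0.277 tilt [-0.0144 -0.0068] F [ 0.3  0.1 -0.1] w 0.0748 | d [ -34.4 -563.6   95.8] dyaw -0.707 n>= 13.734285052067575 5.892802283410548
[np.float64(-9.4), np.float64(26.6), np.float64(-4.8), 0, 0, np.float64(0.035)]
[np.float64(-8.4), np.float64(26.9), np.float64(-4.8), 0, 0, np.float64(0.035)]
[np.float64(-7.5), np.float64(27.2), np.float64(-4.8), 0, 0, np.float64(0.035)]
[np.float64(-6.5), np.float64(27.5), np.float64(-4.8), 0, 0, np.float64(0.035)]
[np.float64(-5.5), np.float64(27.7), np.float64(-4.8), 0, 0, np.float64(0.035)]
[np.float64(-4.5), np.float64(27.9), np.float64(-4.8), 0, 0, np.float64(0.035)]
[np.float64(-3.5), np.float64(28.0), np.float64(-4.8), 0, 0, np.float64(0.035)]
[np.float64(-2.6), np.float64(28.1), np.float64(-4.8), 0, 0, np.float64(0.035)]
[np.float64(-1.6), np.float64(28.2), np.float64(-4.8), 0, 0, np.float64(0.035)]
[np.float64(-0.6), np.float64(28.2), np.float64(-4.8), 0, 0, np.float64(0.035)]
[np.float64(0.4), np.float64(28.2), np.float64(-4.8), 0, 0, np.float64(0.035)]
[np.float64(1.4), np.float64(28.2), np.float64(-4.8), 0, 0, np.float64(0.035)]
[np.float64(2.4), np.float64(28.1), np.float64(-4.8), 0, 0, np.float64(0.035)]
[np.float64(3.4), np.float64(28.0), np.float64(-4.8), 0, 0, np.float64(0.035)]
[np.float64(4.4), np.float64(27.9), np.float64(-4.8), 0, 0, np.float64(0.035)]
[np.float64(5.4), np.float64(27.7), np.float64(-4.8), 0, 0, np.float64(0.035)]
[np.float64(6.4), np.float64(27.5), np.float64(-4.8), 0, 0, np.float64(0.035)]
[np.float64(7.3), np.float64(27.3), np.float64(-4.8), 0, 0, np.float64(0.035)]
[np.float64(8.3), np.float64(27.0), np.float64(-4.8), 0, 0, np.float64(0.035)]
[np.float64(9.2), np.float64(26.7), np.float64(-4.8), 0, 0, np.float64(0.035)]
tiltfix rotvec tool [ 0.0026  0.0157 -0.    ]
```

drive_tool(steps=[-8,20,-15,0,0.015,0.035,75,-10,34,-15,0,0,0.045,75,-10,37,-15,0,0,0.045,75,-8,37,-15,0,0,0.045,75,-6,38,-12,0,0,0.045,75,-5,38,-8,0,0,0.045,75,-3,38,0,0,0,0.045,75,-2,38,0,0,0,0.045,75,-1,38,0,0,0,0.045,75,1,38,0,0,0,0.045,75])

```text
clock: 10.4
ee_pos: [0.4331, -0.0541, 0.3636]
tcp_rot: [0.996, -0.084, 0.014, -0.001]
force: [1.3, 0.8, 0.1]
width: 0.075
```

```bash
python3 -c "
from plan import *
go((.4275,-.249,.32),-.43,7)
from h import *
s=eyes.get_image('top');crop(s,130,180,280,290,5,'pics/t6.png')"
```

```text
t 10.4 pos [ 0.4331 -0.0541  0.3636] yaw -0.168 tilt [ 0.0288 -0.0005] F [1.3 0.8 0.1] w 0.075 | d [  -5.6 -194.9  -43.6] dyaw -0.262 n>= 4.7903520567710896 2.1794689707420307
[np.float64(3.9), np.float64(27.6), np.float64(6.2), 0, 0, np.float64(0.037)]
[np.float64(4.9), np.float64(27.4), np.float64(6.2), 0, 0, np.float64(0.037)]
[np.float64(5.9), np.float64(27.2), np.float64(6.2), 0, 0, np.float64(0.037)]
[np.float64(6.9), np.float64(27.0), np.float64(6.2), 0, 0, np.float64(0.037)]
[np.float64(7.9), np.float64(26.7), np.float64(6.2), 0, 0, np.float64(0.037)]
[np.float64(8.9), np.float64(26.4), np.float64(6.2), 0, 0, np.float64(0.037)]
[np.float64(9.9), np.float64(26.0), np.float64(6.2), 0, 0, np.float64(0.037)]
tiltfix rotvec tool [-0.0043 -0.0284  0.    ]
```

View pics/t6.png

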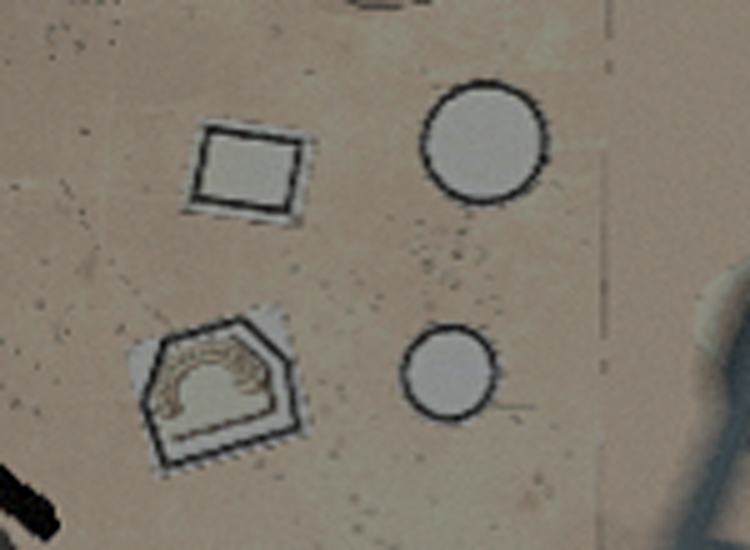

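drive_tool(steps=[4,33,4,0,-0.014,0.037,65,5,33,6,0,-0.014,0.037,60,6,33,6,0,0,0.037,55,7,30,6,0,0,0.037,50,8,25,8,0,0,0.037,50,7,18,8,0,0,0.037,50,4,10,8,0,0,0.037,50,2,5,4,0,0,0,50,0,0,0,0,0,0,50,0,0,0,0,0,0,50])

```text
clock: 11.28
ee_pos: [0.4202, -0.2646, 0.3186]
tcp_rot: [0.974, -0.225, 0.005, 0.001]
force: [0.1, 0.8, 0.2]
width: 0.0498
```

```bash
python3 -c "
from plan import *
go((.4275,-.249,.20),-.43,7)"
```

```text
t 11.28 pos [ 0.4202 -0.2646  0.3186] yaw -0.455 tilt [ 0.009  -0.0036] F [0.1 0.8 0.2] w 0.0498 | d [   7.3   15.6 -118.6] dyaw 0.025 n>= 2.875225160817714 0.2058286126949675
[np.float64(-0.0), np.float64(-2.5), np.float64(16.9), 0, 0, np.float64(-0.004)]
[np.float64(-0.0), np.float64(-2.5), np.float64(16.9), 0, 0, np.float64(-0.004)]
[np.float64(-0.0), np.float64(-2.5), np.float64(16.9), 0, 0, np.float64(-0.004)]
[np.float64(-0.0), np.float64(-2.5), np.float64(16.9), 0, 0, np.float64(-0.004)]
[np.float64(-0.0), np.float64(-2.5), np.float64(16.9), 0, 0, np.float64(-0.004)]
[np.float64(0.0), np.float64(-2.5), np.float64(16.9), 0, 0, np.float64(-0.004)]
[np.float64(0.0), np.float64(-2.5), np.float64(16.9), 0, 0, np.float64(-0.004)]
tiltfix rotvec tool [-0.0007 -0.0097  0.    ]
```

drive_tool(steps=[0,-4,12,0,-0.009,-0.01,50,0,-4,20,0,0,-0.01,50,0,-4,22,0,0,-0.005,50,0,-3,22,0,0,0,50,0,-1.5,18,0,0,0,50,0,0,12,0,0,0,50,0,0,6,0,0,0,50,0,0,0,0,0,0,50,0,0,0,0,0,0,50,0,0,0,0,0,0,50])

```text
clock: 12.12
ee_pos: [0.4304, -0.2397, 0.2031]
tcp_rot: [0.979, -0.203, 0.002, 0.0]
force: [0.4, -0.4, -0.2]
width: 0.0502
```

```bash
python3 -c "
from plan import *
go((.4275,-.249,.178),-.43,2)
from h import *
s=eyes.get_image('scene');crop(s,270,220,350,330,5.5,'pics/s7c.png')"
```

```text
t 12.12 pos [ 0.4304 -0.2397  0.2031] yaw -0.409 tilt [ 0.0031 -0.0014] F [ 0.4 -0.4 -0.2] w 0.0502 | d [ -2.9  -9.3 -25.1] dyaw -0.021 n>= 0.6457973518454541 0.17523754171307288
[np.float64(0.5), np.float64(4.9), np.float64(12.5), 0, 0, np.float64(0.011)]
[np.float64(0.6), np.float64(4.9), np.float64(12.5), 0, 0, np.float64(0.011)]
tiltfix rotvec tool [ 0.     -0.0034  0.    ]
```

View pics/s7c.png

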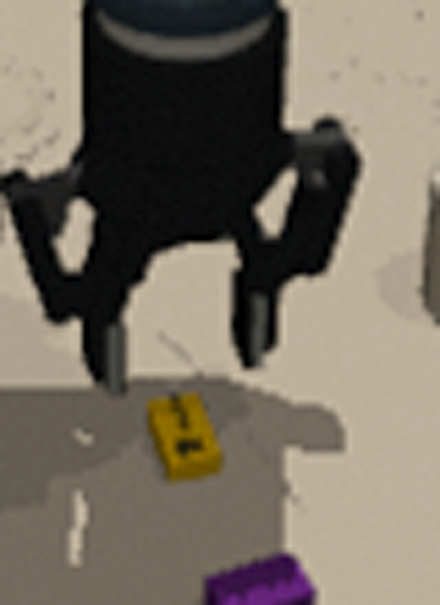

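drive_tool(steps=[0.5,5,8,0,-0.003,0.011,50,0.5,5,10,0,0,0.01,50,0,0,6,0,0,0,50,0,0,2,0,0,0,50,0,0,0,0,0,0,30,0,0,0,0,0,0,15,0,0,0,0,0,0,15,0,0,0,0,0,0,15,0,0,0,0,0,0,15,0,0,0,0,0,0,15], squeeze=40)

```text
clock: 13.0
ee_pos: [0.4282, -0.2522, 0.1776]
tcp_rot: [0.977, -0.215, 0.003, 0.002]
force: [-0.6, 0.1, -0.6]
width: 0.0205
```

```bash
python3 -c "
from plan import *
go((.593,.3053,.33),-.126,16)"
```

```text
t 13.0 pos [ 0.4282 -0.2522  0.1776] yaw -0.433 tilt [ 0.0052 -0.0049] F [-0.6  0.1 -0.6] w 0.0205 | d [164.8 557.5 152.4] dyaw 0.307 n>= 14.411698266777842 2.560331993661952
[np.float64(-5.3), np.float64(-35.9), np.float64(-9.5), 0, 0, np.float64(-0.019)]
[np.float64(-4.6), np.float64(-36.0), np.float64(-9.5), 0, 0, np.float64(-0.019)]
[np.float64(-3.9), np.float64(-36.1), np.float64(-9.5), 0, 0, np.float64(-0.019)]
[np.float64(-3.2), np.float64(-36.2), np.float64(-9.5), 0, 0, np.float64(-0.019)]
[np.float64(-2.5), np.float64(-36.2), np.float64(-9.5), 0, 0, np.float64(-0.019)]
[np.float64(-1.8), np.float64(-36.3), np.float64(-9.5), 0, 0, np.float64(-0.019)]
[np.float64(-1.1), np.float64(-36.3), np.float64(-9.5), 0, 0, np.float64(-0.019)]
[np.float64(-0.4), np.float64(-36.3), np.float64(-9.5), 0, 0, np.float64(-0.019)]
[np.float64(0.3), np.float64(-36.3), np.float64(-9.5), 0, 0, np.float64(-0.019)]
[np.float64(1.0), np.float64(-36.3), np.float64(-9.5), 0, 0, np.float64(-0.019)]
[np.float64(1.7), np.float64(-36.3), np.float64(-9.5), 0, 0, np.float64(-0.019)]
[np.float64(2.4), np.float64(-36.3), np.float64(-9.5), 0, 0, np.float64(-0.019)]
[np.float64(3.1), np.float64(-36.2), np.float64(-9.5), 0, 0, np.float64(-0.019)]
[np.float64(3.8), np.float64(-36.1), np.float64(-9.5), 0, 0, np.float64(-0.019)]
[np.float64(4.5), np.float64(-36.1), np.float64(-9.5), 0, 0, np.float64(-0.019)]
[np.float64(5.2), np.float64(-36.0), np.float64(-9.5), 0, 0, np.float64(-0.019)]
tiltfix rotvec tool [ 0.0023 -0.0068  0.    ]
```

drive_tool(steps=[0,0,-10,0,0,0,15,0,0,-25,0,0,0,15,0,0,-35,0,0,0,15,0,0,-35,0,0,0,15,-2,-12,-30,0,-0.006,0,15,-5,-25,-15,0,0,-0.02,15,-5,-36,0,0,0,-0.025,15,-4,-37,0,0,0,-0.025,15,-3,-37,0,0,0,-0.025,15,-2,-37,0,0,0,-0.025,15])

```text
clock: 13.83
ee_pos: [0.478, -0.0711, 0.3446]
tcp_rot: [0.987, -0.16, 0.005, 0.003]
force: [0.4, -0.5, 0.1]
width: 0.0208
```

```bash
python3 -c "
from plan import *
go((.593,.3053,.31),-.126,10)"
```

```text
t 13.83 pos [ 0.478  -0.0711  0.3446] yaw -0.32 tilt [ 0.0096 -0.0067] F [ 0.4 -0.5  0.1] w 0.0208 | d [115.  376.4 -34.6] dyaw 0.194 n>= 9.474768652302922 1.619837440782986
[np.float64(-0.9), np.float64(-39.3), np.float64(3.5), 0, 0, np.float64(-0.019)]
[np.float64(-0.2), np.float64(-39.4), np.float64(3.5), 0, 0, np.float64(-0.019)]
[np.float64(0.6), np.float64(-39.4), np.float64(3.5), 0, 0, np.float64(-0.019)]
[np.float64(1.4), np.float64(-39.3), np.float64(3.5), 0, 0, np.float64(-0.019)]
[np.float64(2.1), np.float64(-39.3), np.float64(3.5), 0, 0, np.float64(-0.019)]
[np.float64(2.9), np.float64(-39.3), np.float64(3.5), 0, 0, np.float64(-0.019)]
[np.float64(3.6), np.float64(-39.2), np.float64(3.5), 0, 0, np.float64(-0.019)]
[np.float64(4.4), np.float64(-39.1), np.float64(3.5), 0, 0, np.float64(-0.019)]
[np.float64(5.2), np.float64(-39.0), np.float64(3.5), 0, 0, np.float64(-0.019)]
[np.float64(5.9), np.float64(-38.9), np.float64(3.5), 0, 0, np.float64(-0.019)]
tiltfix rotvec tool [ 0.0034 -0.0112  0.    ]
```

drive_tool(steps=[-1,-39,0,0,-0.01,-0.02,15,0,-39,0,0,0,-0.02,15,1,-39,3,0,0,-0.02,15,1,-39,3,0,0,-0.02,15,2,-39,3,0,0,-0.02,15,3,-39,4,0,0,-0.02,15,4,-37,4,0,0,-0.02,15,5,-35,4,0,0,-0.02,15,5,-25,4,0,0,-0.02,15,4,-15,4,0,0,0,15])

```text
clock: 14.67
ee_pos: [0.5826, 0.2839, 0.3259]
tcp_rot: [0.998, -0.062, 0.008, 0.001]
force: [1.1, -1.5, -0.1]
width: 0.0204
```

```bash
python3 -c "
from plan import *
go((.593,.3053,.21),-.126,6)"
```

```text
t 14.67 pos [0.5826 0.2839 0.3259] yaw -0.124 tilt [ 0.0154 -0.0035] F [ 1.1 -1.5 -0.1] w 0.0204 | d [  10.4   21.4 -115.9] dyaw -0.002 n>= 2.837503522936514 0.02082230784945701
[np.float64(1.3), np.float64(-3.8), np.float64(19.3), 0, 0, np.float64(0.0)]
[np.float64(1.3), np.float64(-3.8), np.float64(19.3), 0, 0, np.float64(0.0)]
[np.float64(1.3), np.float64(-3.8), np.float64(19.3), 0, 0, np.float64(0.0)]
[np.float64(1.3), np.float64(-3.8), np.float64(19.3), 0, 0, np.float64(0.0)]
[np.float64(1.3), np.float64(-3.8), np.float64(19.3), 0, 0, np.float64(0.0)]
[np.float64(1.3), np.float64(-3.8), np.float64(19.3), 0, 0, np.float64(0.0)]
tiltfix rotvec tool [ 0.0016 -0.0157  0.    ]
```

drive_tool(steps=[2,-6,10,0,-0.015,0,15,2,-5,18,0,0,0,15,2,-3,22,0,0,0,15,1,-1,22,0,0,0,15,0,0,18,0,0,0,15,0,0,10,0,0,0,15,0,0,5,0,0,0,15,0,0,0,0,0,0,15,0,0,0,0,0,0,15,0,0,0,0,0,0,15])

```text
clock: 15.5
ee_pos: [0.5928, 0.3053, 0.2258]
tcp_rot: [0.998, -0.057, 0.005, -0.001]
force: [0.2, -0.3, -0.3]
width: 0.0207
```

```bash
python3 -c "
from plan import *
go((.593,.3053,.181),-.126,2)
from h import *
s=eyes.get_image('scene');crop(s,180,110,290,210,6,'pics/s8c.png')"
```

```text
t 15.5 pos [0.5928 0.3053 0.2258] yaw -0.115 tilt [0.0091 0.002 ] F [ 0.2 -0.3 -0.3] w 0.0207 | d [  0.2  -0.  -44.8] dyaw -0.011 n>= 1.0735921530464911 0.09110013562318812
[np.float64(0.1), np.float64(-0.0), np.float64(22.4), 0, 0, np.float64(0.005)]
[np.float64(0.1), np.float64(-0.0), np.float64(22.4), 0, 0, np.float64(0.005)]
tiltfix rotvec tool [-0.003  -0.0088  0.    ]
```

View pics/s8c.png

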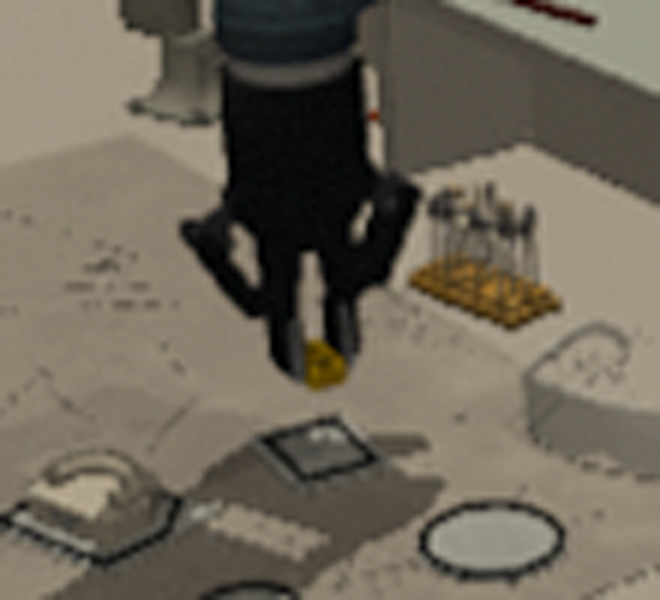

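drive_tool(steps=[0,0,10,0,-0.009,0.01,15,0,0,14,0,0,0,15,0,0,11,0,0,0,15,0,0,6,0,0,0,15,0,0,3,0,0,0,15,0,0,1,0,0,0,15,0,0,0,0,0,0,15,0,0,0,0,0,0,15,0,0,0,0,0,0,15,0,0,0,0,0,0,15])

```text
clock: 16.38
ee_pos: [0.595, 0.3059, 0.1808]
tcp_rot: [0.998, -0.063, 0.002, -0.002]
force: [-1.4, -0.2, 1.9]
width: 0.0208
```

```bash
python3 -c "
from plan import *
go((.593,.3053,.180),-.126,1)"
```

```text
t 16.38 pos [0.595  0.3059 0.1808] yaw -0.126 tilt [0.004  0.0043] F [-1.4 -0.2  1.9] w 0.0208 | d [-2.  -0.6 -0.8] dyaw 0.0 n>= 0.054762257994754364 0.001588414200307901
[np.float64(-1.9), np.float64(0.9), np.float64(0.8), 0, 0, np.float64(-0.0)]
tiltfix rotvec tool [-0.0048 -0.0034  0.    ]
```

drive_tool(steps=[-1,0,1,0,0,0,15,0,0,0,0,0,0,20,0,0,0,0,0,0,35,0,0,0,0,0,0,40,0,0,0,0,0,0,40,0,0,-5,0,0,0,40,0,0,-15,0,0,0,45,0,0,-30,0,0,0,60,0,0,-38,0,0,0,75,0,0,-38,0,0,0,84])

```text
clock: 17.22
ee_pos: [0.5903, 0.3042, 0.3009]
tcp_rot: [0.998, -0.063, -0.008, 0.002]
force: [0.9, 0.7, 0.7]
width: 0.0791
```

```bash
python3 -c "
from plan import *
go((.588,-.257,.36),-.3,16)"
```

```text
t 17.22 pos [0.5903 0.3042 0.3009] yaw -0.126 tilt [-0.0152 -0.0021] F [0.9 0.7 0.7] w 0.0791 | d [  -2.3 -561.2   59.1] dyaw -0.174 n>= 13.533627630134612 1.4466065696277601
[np.float64(4.3), np.float64(34.8), np.float64(-3.7), 0, 0, np.float64(0.011)]
[np.float64(4.7), np.float64(34.8), np.float64(-3.7), 0, 0, np.float64(0.011)]
[np.float64(5.0), np.float64(34.7), np.float64(-3.7), 0, 0, np.float64(0.011)]
[np.float64(5.4), np.float64(34.7), np.float64(-3.7), 0, 0, np.float64(0.011)]
[np.float64(5.8), np.float64(34.6), np.float64(-3.7), 0, 0, np.float64(0.011)]
[np.float64(6.2), np.float64(34.5), np.float64(-3.7), 0, 0, np.float64(0.011)]
[np.float64(6.5), np.float64(34.5), np.float64(-3.7), 0, 0, np.float64(0.011)]
[np.float64(6.9), np.float64(34.4), np.float64(-3.7), 0, 0, np.float64(0.011)]
[np.float64(7.3), np.float64(34.3), np.float64(-3.7), 0, 0, np.float64(0.011)]
[np.float64(7.7), np.float64(34.2), np.float64(-3.7), 0, 0, np.float64(0.011)]
[np.float64(8.0), np.float64(34.1), np.float64(-3.7), 0, 0, np.float64(0.011)]
[np.float64(8.4), np.float64(34.1), np.float64(-3.7), 0, 0, np.float64(0.011)]
[np.float64(8.8), np.float64(34.0), np.float64(-3.7), 0, 0, np.float64(0.011)]
[np.float64(9.1), np.float64(33.9), np.float64(-3.7), 0, 0, np.float64(0.011)]
[np.float64(9.5), np.float64(33.8), np.float64(-3.7), 0, 0, np.float64(0.011)]
[np.float64(9.9), np.float64(33.7), np.float64(-3.7), 0, 0, np.float64(0.011)]
tiltfix rotvec tool [ 0.004   0.0148 -0.    ]
```

drive_tool(steps=[2,15,-10,0,0.014,0,84,4,30,-10,0,0,0,84,4.5,37,-10,0,0,0,84,4.5,38,-10,0,0,0,84,4.5,38,-10,0,0,0,84,4.5,38,-4,0,0,0,84,4.5,38,0,0,0,0,84,4.5,38,0,0,0,0,84,4.5,38,0,0,0,0,84,4.5,38,0,0,0,0,84])

```text
clock: 18.05
ee_pos: [0.5891, -0.052, 0.3875]
tcp_rot: [0.998, -0.056, 0.02, -0.002]
force: [1.0, -0.3, -0.3]
width: 0.0838
```

```bash
python3 -c "
from plan import *
go((.588,-.257,.31),-.126,8)
from h import *
s=eyes.get_image('top');crop(s,130,180,280,290,5,'pics/t9.png')"
```

```text
t 18.05 pos [ 0.5891 -0.052   0.3875] yaw -0.111 tilt [0.0403 0.002 ] F [ 1.  -0.3 -0.3] w 0.0838 | d [  -1.1 -205.   -77.5] dyaw -0.015 n>= 5.256203550784938 0.12191004814181376
[np.float64(2.7), np.float64(25.5), np.float64(9.7), 0, 0, np.float64(0.002)]
[np.float64(2.8), np.float64(25.5), np.float64(9.7), 0, 0, np.float64(0.002)]
[np.float64(2.8), np.float64(25.5), np.float64(9.7), 0, 0, np.float64(0.002)]
[np.float64(2.9), np.float64(25.5), np.float64(9.7), 0, 0, np.float64(0.002)]
[np.float64(2.9), np.float64(25.5), np.float64(9.7), 0, 0, np.float64(0.002)]
[np.float64(2.9), np.float64(25.5), np.float64(9.7), 0, 0, np.float64(0.002)]
[np.float64(3.0), np.float64(25.5), np.float64(9.7), 0, 0, np.float64(0.002)]
[np.float64(3.0), np.float64(25.4), np.float64(9.7), 0, 0, np.float64(0.002)]
tiltfix rotvec tool [-0.0065 -0.0398  0.    ]
```

View pics/t9.png

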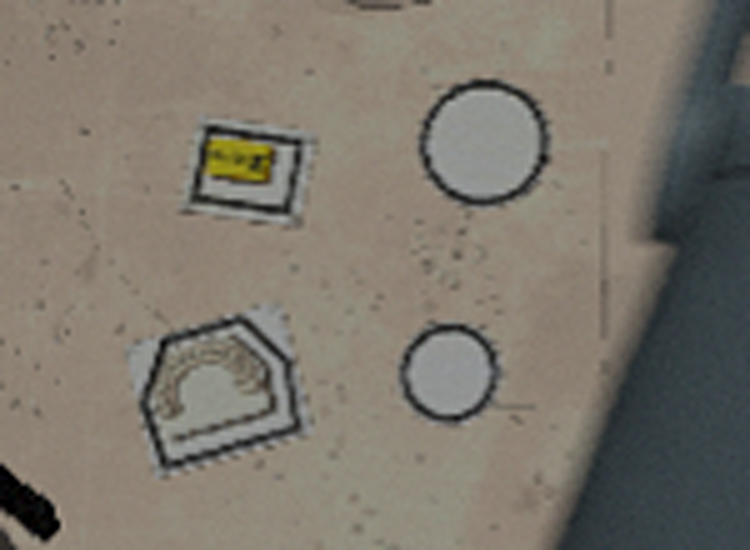

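drive_tool(steps=[3,34,5,0,-0.02,0,84,3,34,8,0,-0.02,0,84,3,34,10,0,0,0,84,3,28,12,0,0,0,84,3,22,12,0,0,0,84,3,14,10,0,0,0,84,1,6,6,0,0,0,84,0,2,4,0,0,0,84,0,0,0,0,0,0,84,0,0,0,0,0,0,84])

```text
clock: 18.93
ee_pos: [0.5878, -0.2418, 0.3304]
tcp_rot: [0.998, -0.061, 0.007, 0.001]
force: [0.1, -0.0, 0.7]
width: 0.0839
```

```bash
python3 -c "
from plan import *
go((.588,-.257,.25),-.126,4)
from h import *
s=eyes.get_image('scene');crop(s,300,120,420,290,4,'pics/s10.png')"
```

```text
t 18.93 pos [ 0.5878 -0.2418  0.3304] yaw -0.121 tilt [ 0.0136 -0.0022] F [ 0.1 -0.   0.7] w 0.0839 | d [  0.2 -15.2 -80.4] dyaw -0.005 n>= 1.9628055683251004 0.04086135008359304
[np.float64(0.5), np.float64(3.8), np.float64(20.1), 0, 0, np.float64(0.001)]
[np.float64(0.5), np.float64(3.8), np.float64(20.1), 0, 0, np.float64(0.001)]
[np.float64(0.5), np.float64(3.8), np.float64(20.1), 0, 0, np.float64(0.001)]
[np.float64(0.5), np.float64(3.8), np.float64(20.1), 0, 0, np.float64(0.001)]
tiltfix rotvec tool [ 0.0005 -0.0138  0.    ]
```

View pics/s10.png

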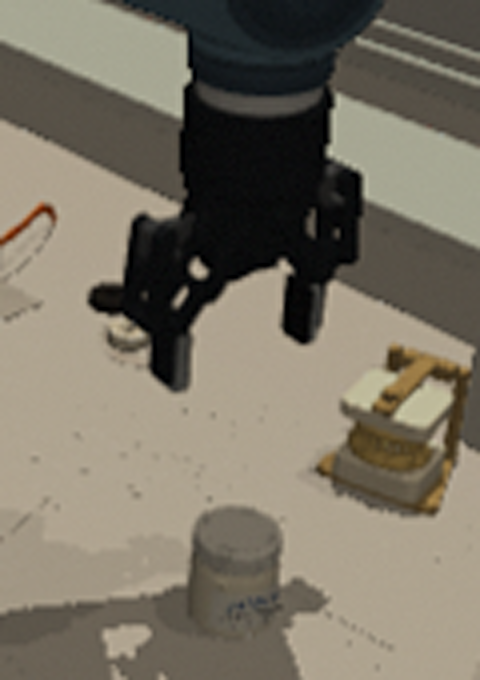

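drive_tool(steps=[1,5,6,0,-0.014,0,84,1,6,15,0,0,0,84,0,3,20,0,0,0,84,0,1,20,0,0,0,84,0,0,12,0,0,0,84,0,0,6,0,0,0,84,0,0,0,0,0,0,84,0,0,0,0,0,0,84,0,0,0,0,0,0,84,0,0,0,0,0,0,84])

```text
clock: 19.82
ee_pos: [0.5901, -0.2547, 0.248]
tcp_rot: [0.998, -0.057, 0.001, 0.001]
force: [-0.0, 0.1, 0.2]
width: 0.0839
```

```bash
python3 -c "
from plan import *
go((.588,-.257,.195),-.126,4)"
```

```text
t 19.82 pos [ 0.5901 -0.2547  0.248 ] yaw -0.114 tilt [ 0.0021 -0.0027] F [-0.   0.1  0.2] w 0.0839 | d [ -2.1  -2.3 -53. ] dyaw -0.012 n>= 1.272385514177269 0.10022014589649761
[np.float64(-0.5), np.float64(0.6), np.float64(13.2), 0, 0, np.float64(0.003)]
[np.float64(-0.5), np.float64(0.6), np.float64(13.2), 0, 0, np.float64(0.003)]
[np.float64(-0.5), np.float64(0.6), np.float64(13.2), 0, 0, np.float64(0.003)]
[np.float64(-0.5), np.float64(0.6), np.float64(13.2), 0, 0, np.float64(0.003)]
tiltfix rotvec tool [ 0.0025 -0.0024  0.    ]
```

drive_tool(steps=[-2,1,10,0.002,-0.002,0,84,0,1,16,0,0,0,84,0,0,14,0,0,0,84,0,0,9,0,0,0,84,0,0,4,0,0,0,84,0,0,0,0,0,0,70,0,0,0,0,0,0,62,0,0,0,0,0,0,55,0,0,0,0,0,0,45,0,0,0,0,0,0,45], squeeze=40)

```text
clock: 20.65
ee_pos: [0.5894, -0.2576, 0.1957]
tcp_rot: [0.998, -0.057, 0.004, 0.002]
force: [-0.2, 0.1, -1.2]
width: 0.0505
```

```bash
python3 -c "
from plan import *
go((.588,-.257,.195),-.126,1)"
```

```text
t 20.65 pos [ 0.5894 -0.2576  0.1957] yaw -0.113 tilt [ 0.0071 -0.0049] F [-0.2  0.1 -1.2] w 0.0505 | d [-1.4  0.6 -0.7] dyaw -0.013 n>= 0.039682166676736436 0.10459934792342862
[np.float64(-1.4), np.float64(-0.5), np.float64(0.7), 0, 0, np.float64(0.013)]
tiltfix rotvec tool [ 0.0041 -0.0076  0.    ]
```

drive_tool(steps=[0,0,0,0,0,0,40,0,0,0,0,0,0,40,0,0,-8,0,0,0,40,0,0,-18,0,0,0,40,0,0,-28,0,0,0,40,0,0,-32,0,0,0,40,0,0,-30,0,0,0,40,0,0,-20,0,0,0,40,0,0,-10,0,0,0,40,0,0,0,0,0,0,40], squeeze=50)

```text
clock: 21.48
ee_pos: [0.5872, -0.2559, 0.3489]
tcp_rot: [0.998, -0.057, 0.002, 0.001]
force: [-1.2, 0.2, -1.4]
width: 0.0507
```

```bash
python3 -c "
from plan import *
go((.61,.1651,.34),-.12,14)
from h import *
s=eyes.get_image('scene');crop(s,300,80,420,290,3,'pics/s11.png')"
```

```text
t 21.48 pos [ 0.5872 -0.2559  0.3489] yaw -0.113 tilt [ 0.0035 -0.0023] F [-1.2  0.2 -1.4] w 0.0507 | d [ 22.8 421.   -8.9] dyaw -0.007 n>= 10.11366353795878 0.056097524542729024
[np.float64(-1.8), np.float64(-30.1), np.float64(0.6), 0, 0, np.float64(0.0)]
[np.float64(-1.8), np.float64(-30.1), np.float64(0.6), 0, 0, np.float64(0.0)]
[np.float64(-1.8), np.float64(-30.1), np.float64(0.6), 0, 0, np.float64(0.0)]
[np.float64(-1.8), np.float64(-30.1), np.float64(0.6), 0, 0, np.float64(0.0)]
[np.float64(-1.8), np.float64(-30.1), np.float64(0.6), 0, 0, np.float64(0.0)]
[np.float64(-1.9), np.float64(-30.1), np.float64(0.6), 0, 0, np.float64(0.0)]
[np.float64(-1.9), np.float64(-30.1), np.float64(0.6), 0, 0, np.float64(0.0)]
[np.float64(-1.9), np.float64(-30.1), np.float64(0.6), 0, 0, np.float64(0.0)]
[np.float64(-1.9), np.float64(-30.1), np.float64(0.6), 0, 0, np.float64(0.0)]
[np.float64(-1.9), np.float64(-30.1), np.float64(0.6), 0, 0, np.float64(0.0)]
[np.float64(-1.9), np.float64(-30.1), np.float64(0.6), 0, 0, np.float64(0.0)]
[np.float64(-1.9), np.float64(-30.1), np.float64(0.6), 0, 0, np.float64(0.0)]
[np.float64(-2.0), np.float64(-30.1), np.float64(0.6), 0, 0, np.float64(0.0)]
[np.float64(-2.0), np.float64(-30.1), np.float64(0.6), 0, 0, np.float64(0.0)]
tiltfix rotvec tool [ 0.0019 -0.0038  0.    ]
```

View pics/s11.png

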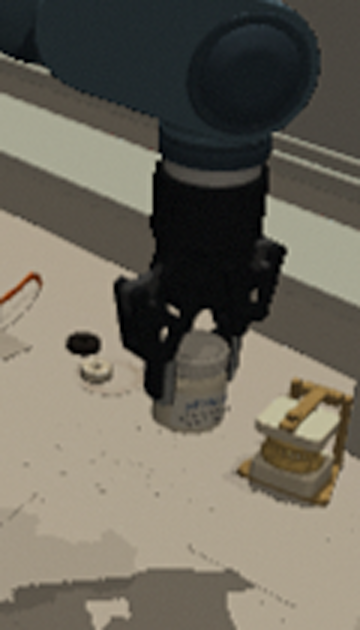

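drive_tool(steps=[0,-6,0,0,0,0,40,-1,-14,0,0,0,0,40,-2,-22,0,0,0,0,40,-2,-28,0,0,0,0,40,-2,-30,0,0,0,0,40,-2,-30,0,0,0,0,40,-2,-30,0,0,0,0,40,-2,-30,0,0,0,0,40,-2,-30,0,0,0,0,40,-2,-30,0,0,0,0,40])

```text
clock: 22.37
ee_pos: [0.5929, 0.0094, 0.3284]
tcp_rot: [0.998, -0.061, -0.014, -0.005]
force: [-0.1, -0.9, -2.3]
width: 0.0507
```

```bash
python3 -c "
from plan import *
go((.61,.1651,.34),-.12,6)"
```

```text
t 22.37 pos [0.5929 0.0094 0.3284] yaw -0.121 tilt [-0.0281  0.0116] F [-0.1 -0.9 -2.3] w 0.0507 | d [ 17.1 155.7  11.6] dyaw 0.001 n>= 3.767744027131111 0.00926780025841123
[np.float64(-0.3), np.float64(-26.1), np.float64(-1.9), 0, 0, np.float64(-0.0)]
[np.float64(-0.3), np.float64(-26.1), np.float64(-1.9), 0, 0, np.float64(-0.0)]
[np.float64(-0.3), np.float64(-26.1), np.float64(-1.9), 0, 0, np.float64(-0.0)]
[np.float64(-0.3), np.float64(-26.1), np.float64(-1.9), 0, 0, np.float64(-0.0)]
[np.float64(-0.3), np.float64(-26.1), np.float64(-1.9), 0, 0, np.float64(-0.0)]
[np.float64(-0.3), np.float64(-26.1), np.float64(-1.9), 0, 0, np.float64(-0.0)]
tiltfix rotvec tool [-0.0081  0.0293  0.    ]
```

drive_tool(steps=[0,-28,-2,-0.002,0.008,0,40,0,-26,-2,-0.002,0.008,0,40,0,-24,0,-0.002,0.008,0,40,0,-20,0,0,0,0,40,0,-15,0,0,0,0,40,0,-10,0,0,0,0,40,0,-5,0,0,0,0,40,0,-2,0,0,0,0,40,0,0,0,0,0,0,40,0,0,0,0,0,0,40])

```text
clock: 23.2
ee_pos: [0.5981, 0.159, 0.3145]
tcp_rot: [0.998, -0.054, -0.019, -0.001]
force: [0.2, -0.1, -3.4]
width: 0.0506
```

```bash
python3 -c "
from plan import *
go((.61,.1651,.24),-.12,6)"
```

```text
t 23.2 pos [0.5981 0.159  0.3145] yaw -0.109 tilt [-0.0373  0.0049] F [ 0.2 -0.1 -3.4] w 0.0506 | d [ 11.9   6.1 -74.5] dyaw -0.011 n>= 1.8157207773672317 0.09523480365947931
[np.float64(1.9), np.float64(-1.2), np.float64(12.4), 0, 0, np.float64(0.002)]
[np.float64(1.9), np.float64(-1.2), np.float64(12.4), 0, 0, np.float64(0.002)]
[np.float64(1.9), np.float64(-1.2), np.float64(12.4), 0, 0, np.float64(0.002)]
[np.float64(1.8), np.float64(-1.2), np.float64(12.4), 0, 0, np.float64(0.002)]
[np.float64(1.8), np.float64(-1.2), np.float64(12.4), 0, 0, np.float64(0.002)]
[np.float64(1.8), np.float64(-1.2), np.float64(12.4), 0, 0, np.float64(0.002)]
tiltfix rotvec tool [-0.0008  0.0377  0.    ]
```

drive_tool(steps=[2,-1,4,0,0.015,0,40,3,-2,8,0,0.015,0,40,3,-2,12,0,0.007,0,40,2,-1,14,0,0,0,40,1,0,12,0,0,0,40,0,0,10,0,0,0,40,0,0,6,0,0,0,40,0,0,3,0,0,0,40,0,0,0,0,0,0,40,0,0,0,0,0,0,40])

```text
clock: 24.03
ee_pos: [0.6111, 0.1585, 0.2392]
tcp_rot: [0.998, -0.058, 0.002, 0.0]
force: [-0.7, -0.3, -0.8]
width: 0.0505
```

```bash
python3 -c "
from plan import *
go((.61,.1651,.2),-.12,4)
from h import *
s=eyes.get_image('scene');crop(s,190,100,300,230,5,'pics/s12.png')"
```

```text
t 24.03 pos [0.6111 0.1585 0.2392] yaw -0.117 tilt [ 0.0032 -0.0006] F [-0.7 -0.3 -0.8] w 0.0505 | d [ -1.1   6.6 -39.2] dyaw -0.003 n>= 0.954516499553576 0.028667156401473992
[np.float64(-0.5), np.float64(-1.6), np.float64(9.8), 0, 0, np.float64(0.001)]
[np.float64(-0.5), np.float64(-1.6), np.float64(9.8), 0, 0, np.float64(0.001)]
[np.float64(-0.5), np.float64(-1.6), np.float64(9.8), 0, 0, np.float64(0.001)]
[np.float64(-0.5), np.float64(-1.6), np.float64(9.8), 0, 0, np.float64(0.001)]
tiltfix rotvec tool [ 0.0002 -0.0032  0.    ]
```

View pics/s12.png

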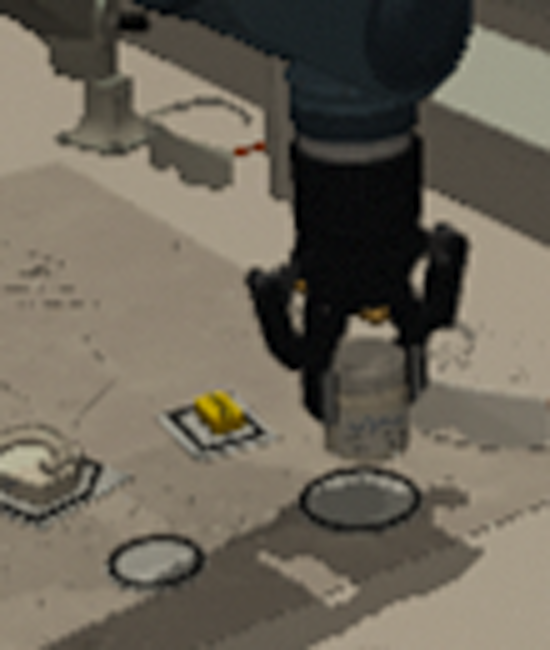

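drive_tool(steps=[-1,-3,5,0,-0.003,0,40,-1,-3,9,0,0,0,40,0,-0.5,10,0,0,0,40,0,0,8,0,0,0,40,0,0,4,0,0,0,40,0,0,2,0,0,0,40,0,0,0,0,0,0,40,0,0,0,0,0,0,40,0,0,0,0,0,0,40,0,0,0,0,0,0,40])

```text
clock: 24.92
ee_pos: [0.6105, 0.1665, 0.1993]
tcp_rot: [0.998, -0.058, 0.002, -0.0]
force: [0.0, 1.3, -2.3]
width: 0.0506
```

```bash
python3 -c "
from plan import *
go((.61,.1651,.198),-.12,1)"
```

```text
t 24.92 pos [0.6105 0.1665 0.1993] yaw -0.116 tilt [0.0036 0.0002] F [ 0.   1.3 -2.3] w 0.0506 | d [-0.5 -1.4 -1.3] dyaw -0.004 n>= 0.04746111866841718 0.034917974460108026
[np.float64(-0.3), np.float64(1.5), np.float64(1.3), 0, 0, np.float64(0.004)]
tiltfix rotvec tool [-0.0007 -0.0035  0.    ]
```

drive_tool(steps=[0,1,1.3,0,0,0,40,0,0,0,0,0,0,45,0,0,0,0,0,0,55,0,0,0,0,0,0,65,0,0,0,0,0,0,75,0,0,0,0,0,0,75,0,0,-5,0,0,0,80,0,0,-15,0,0,0,84,0,0,-25,0,0,0,84,0,0,-30,0,0,0,84])

```text
clock: 25.75
ee_pos: [0.6086, 0.1649, 0.2725]
tcp_rot: [0.998, -0.058, -0.003, 0.001]
force: [0.4, 0.4, -0.5]
width: 0.0841
```

```bash
python3 -c "
from plan import *
go((.437,-.083,.37),-.12,10)
from h import *
s=eyes.get_image('scene');crop(s,180,130,290,230,6,'pics/s13.png')"
```

```text
t 25.75 pos [0.6086 0.1649 0.2725] yaw -0.116 tilt [-0.0054 -0.0007] F [ 0.4  0.4 -0.5] w 0.0841 | d [-171.6 -247.9   97.5] dyaw -0.004 n>= 7.598997307321247 0.031248947735294335
[np.float64(-14.2), np.float64(26.6), np.float64(-9.7), 0, 0, np.float64(0.0)]
[np.float64(-14.2), np.float64(26.6), np.float64(-9.7), 0, 0, np.float64(0.0)]
[np.float64(-14.1), np.float64(26.6), np.float64(-9.7), 0, 0, np.float64(0.0)]
[np.float64(-14.1), np.float64(26.6), np.float64(-9.7), 0, 0, np.float64(0.0)]
[np.float64(-14.1), np.float64(26.6), np.float64(-9.7), 0, 0, np.float64(0.0)]
[np.float64(-14.1), np.float64(26.6), np.float64(-9.7), 0, 0, np.float64(0.0)]
[np.float64(-14.1), np.float64(26.6), np.float64(-9.7), 0, 0, np.float64(0.0)]
[np.float64(-14.1), np.float64(26.7), np.float64(-9.7), 0, 0, np.float64(0.0)]
[np.float64(-14.1), np.float64(26.7), np.float64(-9.7), 0, 0, np.float64(0.0)]
[np.float64(-14.1), np.float64(26.7), np.float64(-9.7), 0, 0, np.float64(0.0)]
tiltfix rotvec tool [ 0.0013  0.0053 -0.    ]
```

View pics/s13.png

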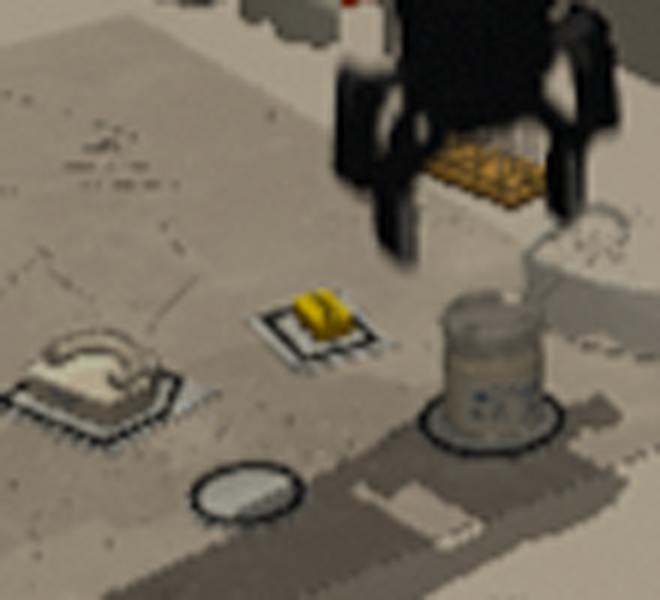

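drive_tool(steps=[-4,10,-25,0,0.004,0,84,-12,22,-25,0,0,0,80,-16,31,-25,0,0,0,75,-18,34,-20,0,0,0,70,-18,34,-5,0,0,0,68,-18,34,0,0,0,0,68,-18,34,0,0,0,0,68,-16,28,0,0,0,0,68,-10,16,0,0,0,0,68,-4,8,0,0,0,0,68])

```text
clock: 26.63
ee_pos: [0.4447, -0.0718, 0.399]
tcp_rot: [0.998, -0.054, 0.022, 0.003]
force: [-0.3, 0.7, -1.0]
width: 0.068
```

```bash
python3 -c "
from plan import *
go((.437,-.083,.29),-.12,4)
from h import *
s=eyes.get_image('top');crop(s,130,180,280,290,5,'pics/t14.png')"
```

```text
t 26.63 pos [ 0.4447 -0.0718  0.399 ] yaw -0.108 tilt [ 0.0439 -0.0082] F [-0.3  0.7 -1. ] w 0.068 | d [  -7.7  -11.2 -109. ] dyaw -0.012 n>= 2.6329396203028748 0.09704496690582007
[np.float64(-1.6), np.float64(3.0), np.float64(27.2), 0, 0, np.float64(0.003)]
[np.float64(-1.6), np.float64(3.0), np.float64(27.2), 0, 0, np.float64(0.003)]
[np.float64(-1.6), np.float64(3.0), np.float64(27.2), 0, 0, np.float64(0.003)]
[np.float64(-1.6), np.float64(3.0), np.float64(27.2), 0, 0, np.float64(0.003)]
tiltfix rotvec tool [ 0.0034 -0.0445  0.    ]
```

View pics/t14.png

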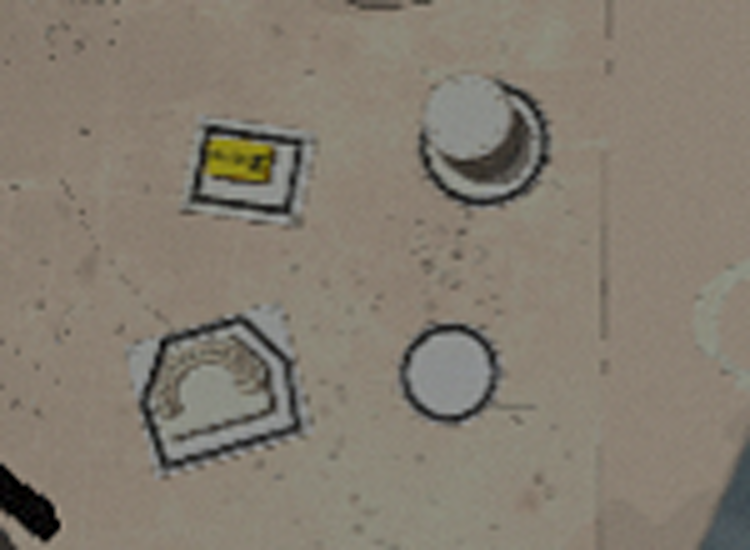

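```bash
python3 - <<'E'
from h import *
T=lambda p:(np.array(p,float)+.5)/5-.5+[130,180]
print(pz("top",T([[467,117]]),.064),"tray .61 .1651")
print(pz("top",T([[240,160]]),.016),"tray .593 .3053")
e=pz("top",T([[172,440],[275,409]]),.018);print(e, e.mean(0)[:2]+.0255*np.array([.962,.274]),"tray .4644 .3159")
E
```

```text
[[0.61259767 0.16726535 0.064     ]] tray .61 .1651
[[0.59662925 0.30698532 0.016     ]] tray .593 .3053
[[0.43348176 0.33693175 0.018     ]
 [0.45126555 0.27892513 0.018     ]] [0.46690465 0.31491544] tray .4644 .3159
```

drive_tool(steps=[0,2,6,0,-0.02,0,68,-2,3,15,0,-0.02,0,68,-2,3,22,0,0,0,68,-2,3,22,0,0,0,68,-1,1,20,0,0,0,68,0,0,12,0,0,0,68,0,0,5,0,0,0,68,0,0,0,0,0,0,68,0,0,0,0,0,0,68,0,0,0,0,0,0,68])

```text
clock: 27.52
ee_pos: [0.4381, -0.0809, 0.2903]
tcp_rot: [0.999, -0.051, -0.002, 0.002]
force: [-0.0, 0.2, 1.3]
width: 0.068
```

```bash
python3 -c "
from plan import *
go((.437,-.083,.28),-.12,4)
from h import *
s=eyes.get_image('scene');crop(s,220,140,330,280,5,'pics/s15.png')"
```

```text
t 27.52 pos [ 0.4381 -0.0809  0.2903] yaw -0.102 tilt [-0.0034 -0.003 ] F [-0.   0.2  1.3] w 0.068 | d [ -1.1  -2.1 -10.3] dyaw -0.018 n>= 0.25314072557576217 0.14954708765872832
[np.float64(-0.2), np.float64(0.5), np.float64(2.6), 0, 0, np.float64(0.004)]
[np.float64(-0.2), np.float64(0.5), np.float64(2.6), 0, 0, np.float64(0.004)]
[np.float64(-0.2), np.float64(0.5), np.float64(2.6), 0, 0, np.float64(0.004)]
[np.float64(-0.2), np.float64(0.5), np.float64(2.6), 0, 0, np.float64(0.004)]
tiltfix rotvec tool [ 0.0034  0.0031 -0.    ]
```

View pics/s15.png

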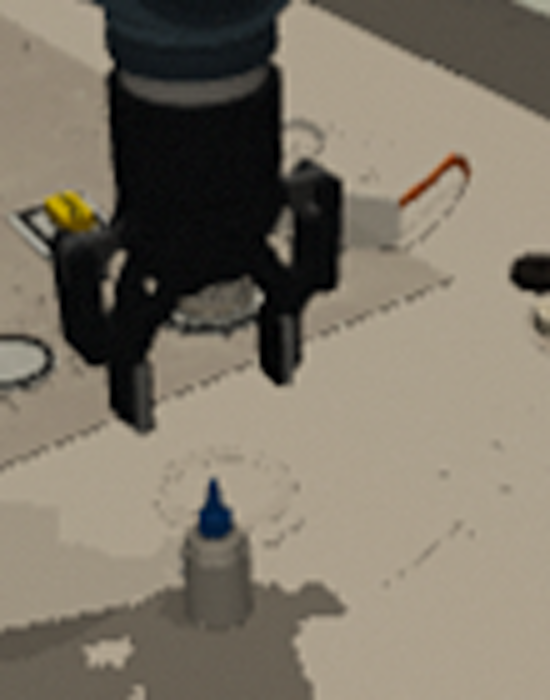

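drive_tool(steps=[-0.5,1,8,0.003,0.003,0,68,-0.5,1,16,0,0,0,68,0,0,18,0,0,0,68,0,0,18,0,0,0,68,0,0,16,0,0,0,68,0,0,12,0,0,0,68,0,0,8,0,0,0,68,0,0,3,0,0,0,68,0,0,0,0,0,0,68,0,0,0,0,0,0,68])

```text
clock: 28.4
ee_pos: [0.4414, -0.0852, 0.1927]
tcp_rot: [0.999, -0.051, 0.009, 0.003]
force: [0.1, -0.6, 0.6]
width: 0.0679
```

```bash
python3 -c "
from plan import *
go((.437,-.083,.191),-.12,1)"
```

```text
t 28.4 pos [ 0.4414 -0.0852  0.1927] yaw -0.101 tilt [ 0.0179 -0.0077] F [ 0.1 -0.6  0.6] w 0.0679 | d [-4.4  2.2 -1.7] dyaw -0.019 n>= 0.12346300132487566 0.15519224637699133
[np.float64(-4.6), np.float64(-1.7), np.float64(1.7), 0, 0, np.float64(0.019)]
tiltfix rotvec tool [ 0.0058 -0.0186  0.    ]
```

Correct the tilt first, then close slowly.

drive_tool(steps=[-2,-1,0,0.005,-0.015,0,68,-1,-1,0,0,0,0,68,0,0,0,0,0,0,68,0,0,0,0,0,0,55,0,0,0,0,0,0,45,0,0,0,0,0,0,38,0,0,0,0,0,0,34,0,0,0,0,0,0,28,0,0,0,0,0,0,25,0,0,0,0,0,0,25], squeeze=35)

```text
clock: 29.23
ee_pos: [0.4398, -0.0832, 0.1962]
tcp_rot: [0.999, -0.05, 0.004, 0.002]
force: [0.1, -0.6, 0.2]
width: 0.0323
```

```bash
python3 -c "
from plan import *
go((.4737,.1815,.34),-.12,10)"
```

```text
t 29.23 pos [ 0.4398 -0.0832  0.1962] yaw -0.101 tilt [ 0.0085 -0.0036] F [ 0.1 -0.6  0.2] w 0.0323 | d [ 33.9 264.7 143.8] dyaw -0.019 n>= 7.26956370071525 0.15874583025564104
[np.float64(0.7), np.float64(-26.7), np.float64(-14.4), 0, 0, np.float64(0.002)]
[np.float64(0.7), np.float64(-26.7), np.float64(-14.4), 0, 0, np.float64(0.002)]
[np.float64(0.6), np.float64(-26.7), np.float64(-14.4), 0, 0, np.float64(0.002)]
[np.float64(0.6), np.float64(-26.7), np.float64(-14.4), 0, 0, np.float64(0.002)]
[np.float64(0.5), np.float64(-26.7), np.float64(-14.4), 0, 0, np.float64(0.002)]
[np.float64(0.5), np.float64(-26.7), np.float64(-14.4), 0, 0, np.float64(0.002)]
[np.float64(0.4), np.float64(-26.7), np.float64(-14.4), 0, 0, np.float64(0.002)]
[np.float64(0.4), np.float64(-26.7), np.float64(-14.4), 0, 0, np.float64(0.002)]
[np.float64(0.3), np.float64(-26.7), np.float64(-14.4), 0, 0, np.float64(0.002)]
[np.float64(0.2), np.float64(-26.7), np.float64(-14.4), 0, 0, np.float64(0.002)]
tiltfix rotvec tool [ 0.0028 -0.0088  0.    ]
```

drive_tool(steps=[0,0,0,0,0,0,25,0,0,0,0,0,0,25,0,0,-8,0,0,0,25,0,0,-16,0,0,0,25,0,0,-22,0,0,0,25,0,0,-24,0,0,0,25,0,0,-22,0,0,0,25,0,0,-16,0,0,0,25,0,0,-8,0,0,0,25,0,0,0,0,0,0,25], squeeze=40)

```text
clock: 30.07
ee_pos: [0.4376, -0.0822, 0.3182]
tcp_rot: [0.999, -0.051, 0.003, 0.001]
force: [-0.2, -0.8, -1.2]
width: 0.0316
```

```bash
python3 -c "
from plan import *
go((.4737,.1815,.31),-.12,10)
from h import *
s=eyes.get_image('scene');crop(s,220,100,330,280,4,'pics/s16.png')"
```

```text
t 30.07 pos [ 0.4376 -0.0822  0.3182] yaw -0.101 tilt [ 0.005  -0.0017] F [-0.2 -0.8 -1.2] w 0.0316 | d [ 36.1 263.7  -8.2] dyaw -0.019 n>= 6.3861021339563075 0.15674853411897968
[np.float64(0.9), np.float64(-26.6), np.float64(0.8), 0, 0, np.float64(0.002)]
[np.float64(0.9), np.float64(-26.6), np.float64(0.8), 0, 0, np.float64(0.002)]
[np.float64(0.8), np.float64(-26.6), np.float64(0.8), 0, 0, np.float64(0.002)]
[np.float64(0.8), np.float64(-26.6), np.float64(0.8), 0, 0, np.float64(0.002)]
[np.float64(0.7), np.float64(-26.6), np.float64(0.8), 0, 0, np.float64(0.002)]
[np.float64(0.7), np.float64(-26.6), np.float64(0.8), 0, 0, np.float64(0.002)]
[np.float64(0.6), np.float64(-26.6), np.float64(0.8), 0, 0, np.float64(0.002)]
[np.float64(0.6), np.float64(-26.6), np.float64(0.8), 0, 0, np.float64(0.002)]
[np.float64(0.5), np.float64(-26.6), np.float64(0.8), 0, 0, np.float64(0.002)]
[np.float64(0.5), np.float64(-26.6), np.float64(0.8), 0, 0, np.float64(0.002)]
tiltfix rotvec tool [ 0.0012 -0.0052  0.    ]
```

View pics/s16.png

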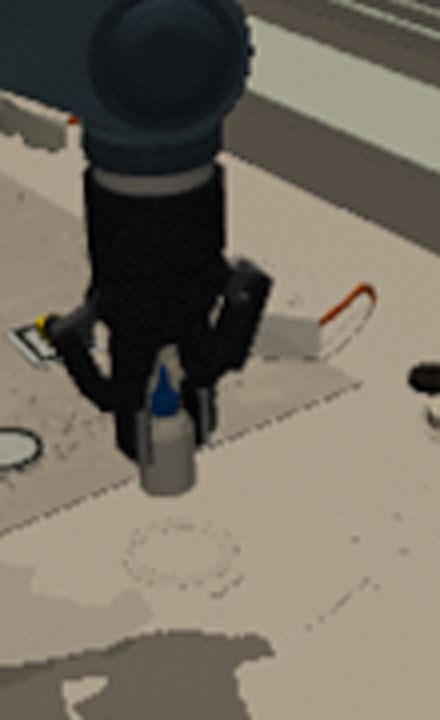

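drive_tool(steps=[0,-5,0,0,0,0,25,1,-12,0,0,0,0,25,1,-20,0,0,0,0,25,1,-24,0,0,0,0,25,1,-26,0,0,0,0,25,1,-26,0,0,0,0,25,1,-26,0,0,0,0,25,1,-24,0,0,0,0,25,1,-20,0,0,0,0,25,1,-16,0,0,0,0,25])

```text
clock: 30.95
ee_pos: [0.463, 0.124, 0.3028]
tcp_rot: [0.998, -0.055, -0.011, -0.001]
force: [0.1, -0.0, -0.2]
width: 0.0317
```

```bash
python3 -c "
from plan import *
go((.4737,.1815,.28),-.1,7)"
```

```text
t 30.95 pos [0.463  0.124  0.3028] yaw -0.109 tilt [-0.0214  0.0032] F [ 0.1 -0.  -0.2] w 0.0317 | d [ 10.7  57.5 -22.8] dyaw 0.009 n>= 1.5054602031134925 0.07872865561895186
[np.float64(0.6), np.float64(-8.3), np.float64(3.3), 0, 0, np.float64(-0.001)]
[np.float64(0.6), np.float64(-8.3), np.float64(3.3), 0, 0, np.float64(-0.001)]
[np.float64(0.6), np.float64(-8.3), np.float64(3.3), 0, 0, np.float64(-0.001)]
[np.float64(0.7), np.float64(-8.3), np.float64(3.3), 0, 0, np.float64(-0.001)]
[np.float64(0.7), np.float64(-8.3), np.float64(3.3), 0, 0, np.float64(-0.001)]
[np.float64(0.7), np.float64(-8.3), np.float64(3.3), 0, 0, np.float64(-0.001)]
[np.float64(0.7), np.float64(-8.3), np.float64(3.3), 0, 0, np.float64(-0.001)]
tiltfix rotvec tool [-0.0009  0.0216  0.    ]
```

drive_tool(steps=[1,-13,2,0,0.01,0,25,1,-12,4,0,0.01,0,25,1,-9,6,0,0.005,0,25,1,-7,8,0,0,0,25,0,-4,8,0,0,0,25,0,-2,8,0,0,0,25,0,0,4,0,0,0,25,0,0,2,0,0,0,25,0,0,0,0,0,0,25,0,0,0,0,0,0,25])

```text
clock: 31.78
ee_pos: [0.4673, 0.1764, 0.2463]
tcp_rot: [0.999, -0.052, -0.008, 0.001]
force: [0.1, -0.6, -1.6]
width: 0.0319
```

```bash
python3 -c "
from plan import *
go((.4737,.1815,.22),-.1,7)"
```

```text
t 31.78 pos [0.4673 0.1764 0.2463] yaw -0.105 tilt [-0.0167 -0.0015] F [ 0.1 -0.6 -1.6] w 0.0319 | d [  6.4   5.1 -26.3] dyaw 0.005 n>= 0.6602606091905883 0.04130246678787734
[np.float64(0.8), np.float64(-0.8), np.float64(3.8), 0, 0, np.float64(-0.001)]
[np.float64(0.8), np.float64(-0.8), np.float64(3.8), 0, 0, np.float64(-0.001)]
[np.float64(0.8), np.float64(-0.8), np.float64(3.8), 0, 0, np.float64(-0.001)]
[np.float64(0.8), np.float64(-0.8), np.float64(3.8), 0, 0, np.float64(-0.001)]
[np.float64(0.8), np.float64(-0.8), np.float64(3.8), 0, 0, np.float64(-0.001)]
[np.float64(0.8), np.float64(-0.8), np.float64(3.8), 0, 0, np.float64(-0.001)]
[np.float64(0.8), np.float64(-0.8), np.float64(3.8), 0, 0, np.float64(-0.001)]
tiltfix rotvec tool [ 0.0033  0.0165 -0.    ]
```

drive_tool(steps=[2,-2,2,0.002,0.012,0,25,2,-2,4,0.002,0.01,0,25,1,-1,6,0,0,0,25,0,-0.5,6,0,0,0,25,0,0,4,0,0,0,25,0,0,2,0,0,0,25,0,0,0,0,0,0,25,0,0,0,0,0,0,25,0,0,0,0,0,0,25,0,0,0,0,0,0,25])

```text
clock: 32.62
ee_pos: [0.4745, 0.181, 0.221]
tcp_rot: [0.999, -0.053, 0.005, -0.001]
force: [0.6, 0.4, -0.8]
width: 0.0318
```

```bash
python3 -c "
from plan import *
go((.4737,.1815,.199),-.1,4)
from h import *
s=eyes.get_image('scene');crop(s,180,120,280,230,6,'pics/s17.png')"
```

```text
t 32.62 pos [0.4745 0.181  0.221 ] yaw -0.107 tilt [0.0109 0.0006] F [ 0.6  0.4 -0.8] w 0.0318 | d [ -0.8   0.5 -22. ] dyaw 0.007 n>= 0.5285890141920925 0.05551995448522622
[np.float64(-0.2), np.float64(-0.1), np.float64(5.5), 0, 0, np.float64(-0.002)]
[np.float64(-0.2), np.float64(-0.1), np.float64(5.5), 0, 0, np.float64(-0.002)]
[np.float64(-0.2), np.float64(-0.1), np.float64(5.5), 0, 0, np.float64(-0.002)]
[np.float64(-0.2), np.float64(-0.1), np.float64(5.5), 0, 0, np.float64(-0.002)]
tiltfix rotvec tool [-0.0018 -0.0108  0.    ]
```

View pics/s17.png

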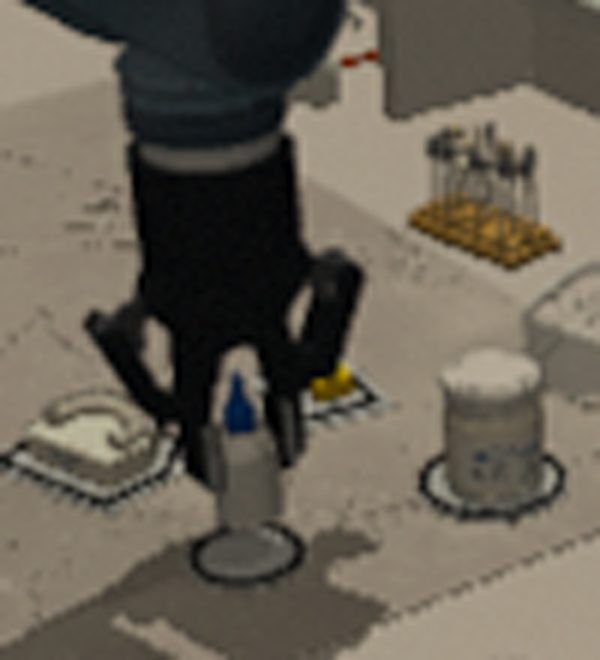

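drive_tool(steps=[-1,0,4,0,0,0,25,0,0,6,0,0,0,25,0,0,6,0,0,0,25,0,0,3,0,0,0,25,0,0,1.5,0,0,0,25,0,0,0,0,0,0,25,0,0,0,0,0,0,25,0,0,0,0,0,0,25,0,0,0,0,0,0,25,0,0,0,0,0,0,25])

```text
clock: 33.5
ee_pos: [0.4744, 0.1814, 0.1998]
tcp_rot: [0.999, -0.053, 0.005, -0.001]
force: [-0.9, 0.1, 1.1]
width: 0.0318
```

```bash
python3 -c "
from plan import *
go((.4737,.1815,.1985),-.1,1)"
```

```text
t 33.5 pos [0.4744 0.1814 0.1998] yaw -0.106 tilt [0.011  0.0006] F [-0.9  0.1  1.1] w 0.0318 | d [-0.7  0.1 -1.3] dyaw 0.006 n>= 0.03662485795942782 0.05356465128519099
[np.float64(-0.7), np.float64(-0.0), np.float64(1.3), 0, 0, np.float64(-0.006)]
tiltfix rotvec tool [-0.0017 -0.0108  0.    ]
```

drive_tool(steps=[0,0,1,0,0,0,25,0,0,0.5,0,0,0,25,0,0,0,0,0,0,25,0,0,0,0,0,0,25,0,0,0,0,0,0,25,0,0,0,0,0,0,25,0,0,0,0,0,0,25,0,0,0,0,0,0,25,0,0,0,0,0,0,25,0,0,0,0,0,0,25])

```text
clock: 34.33
ee_pos: [0.4749, 0.1815, 0.1998]
tcp_rot: [0.999, -0.053, 0.005, -0.001]
force: [-0.5, -0.5, 2.4]
width: 0.0322
```

```bash
python3 -c "
from plan import *
go((.4737,.1815,.1985),-.1,1)"
```

```text
t 34.33 pos [0.4749 0.1815 0.1998] yaw -0.106 tilt [0.0099 0.0005] F [-0.5 -0.5  2.4] w 0.0322 | d [-1.2 -0.  -1.3] dyaw 0.006 n>= 0.04267881001498172 0.0527932117958115
[np.float64(-1.2), np.float64(0.2), np.float64(1.3), 0, 0, np.float64(-0.006)]
tiltfix rotvec tool [-0.0016 -0.0098  0.    ]
```

drive_tool(steps=[0,0,0,0,0,0,30,0,0,0,0,0,0,34,0,0,0,0,0,0,38,0,0,0,0,0,0,45,0,0,0,0,0,0,52,0,0,0,0,0,0,58,0,0,0,0,0,0,58,0,0,-5,0,0,0,58,0,0,-15,0,0,0,58,0,0,-22,0,0,0,58])

```text
clock: 35.17
ee_pos: [0.4722, 0.181, 0.2381]
tcp_rot: [0.999, -0.053, 0.0, 0.0]
force: [-0.4, 0.2, 0.0]
width: 0.0578
```

drive_tool(steps=[0,0,-28,0,0,0,60,0,0,-30,0,0,0,60,0,0,-30,0,0,0,60,0,0,-20,0,0,0,60,0,30,0,0,0,0,60,0,38,0,0,0,0,60,0,38,0,0,0,0,60,0,38,0,0,0,0,60,0,38,0,0,0,0,60,0,20,0,0,0,0,60])

```text
clock: 36.0
ee_pos: [0.4505, -0.023, 0.3625]
tcp_rot: [0.999, -0.047, 0.009, 0.0]
force: [-0.1, -0.3, 0.3]
width: 0.0601
```

drive_tool(steps=[0,20,0,0,0,0,60,0,10,0,0,0,0,60,0,0,0,0,0,0,60,0,0,0,0,0,0,60,0,0,0,0,0,0,60,0,0,0,0,0,0,60,0,0,0,0,0,0,60,0,0,0,0,0,0,60,0,0,0,0,0,0,60,0,0,0,0,0,0,60])

```text
clock: 36.83
ee_pos: [0.4465, -0.0551, 0.3646]
tcp_rot: [0.999, -0.049, 0.011, 0.001]
force: [-1.0, -0.3, 0.1]
width: 0.0602
```

```bash
python3 -c "
from plan import *
go((.47,-.0,.36),-.1,1)
from h import *
s=eyes.get_image('scene');cv2.imwrite('pics/s18f.png',s);crop(s,165,140,285,230,6,'pics/s18.png')
s=eyes.get_image('top');cv2.imwrite('pics/t18f.png',s);crop(s,130,180,280,290,5,'pics/t18.png')"
```

```text
t 36.83 pos [ 0.4465 -0.0551  0.3646] yaw -0.098 tilt [ 0.0213 -0.0021] F [-1.  -0.3  0.1] w 0.0602 | d [23.5 55.1 -4.6] dyaw -0.002 n>= 1.4406860553935965 0.020687835522329816
[np.float64(18.0), np.float64(-57.1), np.float64(4.6), 0, 0, np.float64(0.002)]
tiltfix rotvec tool [-0.     -0.0214  0.    ]
```

View pics/s18.png

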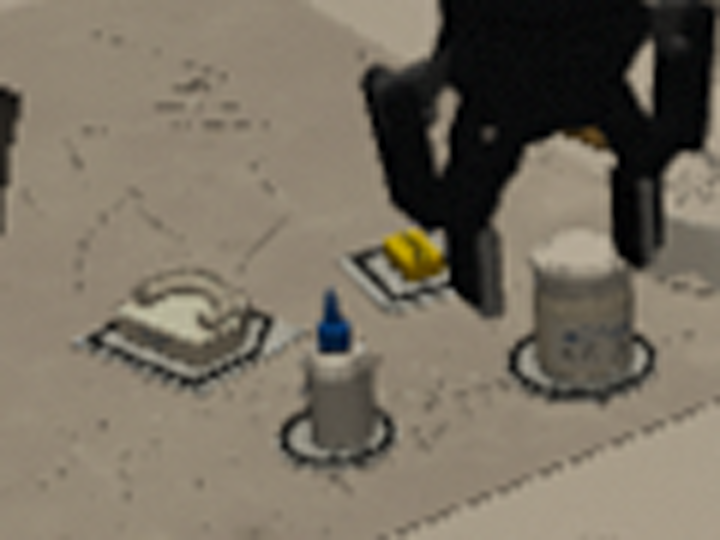

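View pics/t18.png

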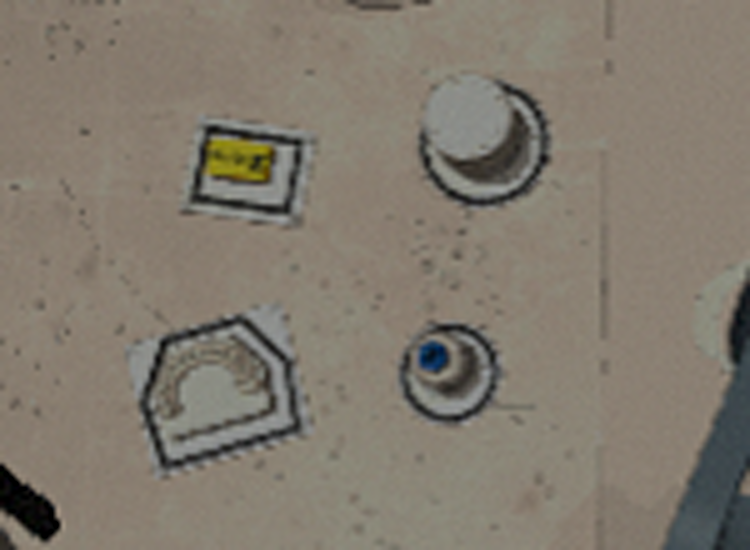

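View pics/s18f.png

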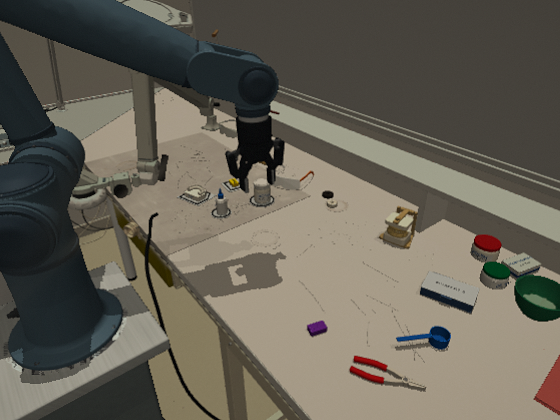

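```bash
python3 - <<'E'
from tri import *
T=lambda p,s,o:(np.array(p,float)+.5)/s-.5+o
t=lambda p:T(p,5,[130,180])
# box blob in both images
def blob(f,x0,x1,y0,y1):
    h=cv2.cvtColor(cv2.imread(f),cv2.COLOR_BGR2HSV);m=cv2.inRange(h,(22,140,60),(35,255,255));q=np.zeros_like(m);q[y0:y1,x0:x1]=m[y0:y1,x0:x1];return q
b=blob('pics/t18f.png',165,195,200,222);ys,xs=np.where(b>0);P=pz("top",np.c_[xs,ys],.016)[:,:2]*1000;print("box",P.mean(0),cv2.minAreaRect(P.astype(np.float32)))
print("box tri",tri(t([240,160]),T([322,306],6,[180,130])))
print("bottle",pz("top",t([[433,356]]),.078),pz("scene",T([[330,293]],6,[165,140]),.082),"tip tri",tri(t([432,355]),T([331,294],6,[165,140])),"tray .4737 .1815")
print("jar tri",tri(t([467,117]),T([580,250],6,[165,140])))
# articulator shift
a=cv2.imread('pics/scene0.png')[195:255,370:430];c=cv2.imread('pics/s18f.png')[195:255,370:430]
print(cv2.phaseCorrelate(cv2.cvtColor(a,6).astype(np.float32),cv2.cvtColor(c,6).astype(np.float32)))
E
```

```text
box [597.48567596 308.65954712] ((596.9409790039062, 308.78839111328125), (20.91493797302246, 35.99808883666992), 0.1556718349456787)
box tri (array([0.59590161, 0.30755994, 0.01549573]), np.float64(0.0018654057638185114))
bottle [[0.47645679 0.17961705 0.078     ]] [[0.47492671 0.18089144 0.082     ]] tip tri (array([0.47590861, 0.17998811, 0.0815955 ]), np.float64(0.0017337131540408383)) tray .4737 .1815
jar tri (array([0.61189959, 0.16736084, 0.06511011]), np.float64(0.0010582029375496313))
((0.0033677376104428447, 0.00029301928736913396), 0.9857701664500766)
```

All four lie within about 5 mm of their tray centres, at the right heights, and the articulator has not moved. Handing in.

```bash
python3 -c "
from station import ctrl
print(ctrl.hand_in())"
```

```text
the job is handed in; nothing more can be done
None
```

I put the cast, yellow box, jar and dropper bottle into their matching trays, one after another, and handed the job in at about 37 s. The hand-in reports no verdict. The gripper was clear of everything and open, about 19 cm above the bench.

My last checks from the camera pictures:

| Object | Offset from tray centre | Limit | Height and line |
|---|---|---|---|
| Cast | about 3 mm | 14 mm | in line to a few hundredths of a rad by eye, front at the narrow end; height not measured |
| Box | about 3–6 mm | 14 mm | top at 15.5 mm (16 expected), about 0.1 rad out of line |
| Jar | about 3 mm | 10.5 mm | upright, top at 65 mm (64 expected) |
| Bottle | about 3 mm | 10.5 mm | upright, tip at 81.6 mm (82 expected) |

- **Flatness:** I checked it only from these heights and by eye, not as a measured angle.
- **Articulator:** it has not moved; its picture matches the first one to a hundredth of a pixel.
- **Box position:** the two estimates differ by about 2 mm, within the camera calibration error.
- **Failed or disagreeing checks:** none failed. The gripper width read 1–3 mm under nominal while holding each object, but nothing slipped visibly.

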